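# Lap a valve plunger and present it to the inspection camera

### The job

Lift the brass valve plunger out of the socket block and, holding it upright with its foot flat on the sprung lapping plate, draw it from the red stripe to the blue stripe with a light, steady press that keeps the plate sunk part of the way, never right down on its stops. Then present it to the inspection camera: foot towards the lens, squarely facing it, centred on the lens line with the foot 11 cm from the glass. Finish there, still holding it in the air and still, and leave the other things and the camera as they are.

Things in the scene. Friction and masses are not known exactly. Their poses are not given: they have to be found in the camera images.
- plunger: brass valve plunger, loose, about 0.26 kg, 96 mm tall, foot down in one of the carrier's sockets (which one varies). Origin: centre of the foot's flat underside (the face to lap and show); z along its axis to the head. Foot disc 30 mm in diameter up to z = 14 mm, stem 18 mm in diameter from z = 17 to 84 mm (grip it here, about z = 64 mm), head 24 mm in diameter to z = 96 mm
- carrier: fixed round steel flange, 244 mm across, 12 mm thick, with a grey 150 mm square socket block, top 40 mm above the table, and four 42 mm tall studs 109 mm from the centre. Four sockets 34 mm wide at x, y = +-45 mm, floors 24 mm above the table, 16 mm deep; three hold plungers, that at +x, +y is empty. Origin under its centre, on the table; any yaw
- steel_plunger_a: a dark steel plunger of the same shape as the brass one, loose in another socket of the carrier; bystander, stays in its socket. Origin at the centre of its underside, z along its axis to the head
- steel_plunger_b: a dark steel plunger of the same shape as the brass one, loose in another socket of the carrier; bystander, stays in its socket. Origin at the centre of its underside, z along its axis to the head
- lap_base: green fixed base of the lapping plate, 170 x 90 mm, carrying the sprung steel plate of the same outline on four posts; free plate's top 55 mm above the table. Origin under its centre, on the table; x along its length from the red towards the blue end, any yaw
- lap_plate (a joint): how far the lapping plate has sunk, m: 0 when free, 0.024 on its stops. It moves straight down on springs, staying level: about 1.2 N starts it, then 0.6 N for each mm (6 N at 8 mm, 13 N at 20 mm), and springs back
- lap_red (a point): point on the lapping plate's top (it sinks with it), in the middle of the red stripe that crosses the plate 50 mm from its centre; x points along the plate to the blue stripe, 100 mm away, y across the plate, which reaches 45 mm each way
- lap_blue (a point): the same in the middle of the blue stripe, 50 mm beyond the centre; axes as lap_red
- camera: white and black inspection camera (50 mm body, 40 mm wide barrel) in a fork on a fixed round foot 90 mm wide, beyond the other things, lens looking up and back towards the robot, 48 to 61 degrees above level. Origin at the tilt pivot, 92 mm above the table; its -x axis is the lens line, out of the lens (glass 50 mm out). The tilt is a stiff hinge: leave it as it stands
- focus (a point): the point in the air on the lens line, 110 mm out from the lens glass and 160 mm from the camera's origin, where the centre of the plunger's foot belongs; axes as the camera (x points back to the lens)
- jar: bystander: jar with orange cap, 70 mm in diameter, 100 mm tall; origin under its centre
- mug: bystander: blue mug, 80 mm in diameter, 90 mm tall; origin under its centre
- wrench: bystander: steel wrench lying on the table; origin at its middle, x along it
- collar: bystander: steel collar 70 mm in outer diameter, 30 mm tall; origin under its centre
Mind the look-alikes: they are no part of the job. Of the things that look like the lap_base, take the one that is farthest to the robot's right at the start. There is more than one size of the plunger; the one meant has the size given above.

How it is judged (in metres and radians):
On the way, in this order (a step that is already met when the one before it is completed fails the run):
1. the brass plunger is lifted clear of its socket in the fingers (contact force between plunger and the fingers above 2 N and height (world z) of plunger above 0.06 m), for 0.1 s.
2. its foot presses the lapping plate down 2 to 21 mm at the red stripe (within 18 mm of it along the plate), upright (contact force between plunger and the fingers above 2 N and value of joint lap_plate between 0.002 and 0.021 m and contact force between plunger and lap_base above 1 N and angle between plunger's own z axis and vertical below 0.15 rad and y of plunger in the frame of lap_red between -0.032 and 0.032 m and x of plunger in the frame of lap_red between -0.018 and 0.018 m), for 0.1 s.
3. still so pressed, it passes the first half of the way to the blue stripe (contact force between plunger and the fingers above 2 N and value of joint lap_plate between 0.002 and 0.021 m and contact force between plunger and lap_base above 1 N and angle between plunger's own z axis and vertical below 0.15 rad and y of plunger in the frame of lap_red between -0.032 and 0.032 m and x of plunger in the frame of lap_red between 0.024 and 0.048 m), for 0.04 s.
4. still so pressed, it passes the second half (contact force between plunger and the fingers above 2 N and value of joint lap_plate between 0.002 and 0.021 m and contact force between plunger and lap_base above 1 N and angle between plunger's own z axis and vertical below 0.15 rad and y of plunger in the frame of lap_red between -0.032 and 0.032 m and x of plunger in the frame of lap_red between 0.052 and 0.076 m), for 0.04 s.
5. still so pressed, it reaches the blue stripe (within 18 mm along the plate) (contact force between plunger and the fingers above 2 N and value of joint lap_plate between 0.002 and 0.021 m and contact force between plunger and lap_base above 1 N and angle between plunger's own z axis and vertical below 0.15 rad and y of plunger in the frame of lap_red between -0.032 and 0.032 m and x of plunger in the frame of lap_red between 0.082 and 0.118 m), for 0.1 s.
At the end, for the whole second after the job is handed in: Only the fingers hold the plunger, still: centre of its foot within 18 mm of the focus point, axis within 0.2 rad of the lens line, foot towards the lens; lapping plate up again, focus point moved under 10 mm, steel plungers under 20 mm, other bystanders under 30 mm (contact force between plunger and the fingers above 2 N and distance between plunger and focus below 0.018 m and angle between the z axis of plunger and the x axis of camera, either way round below 0.2 rad and angle between plunger's own z axis and vertical below 1.2 rad and linear speed of plunger below 0.02 m/s and angular speed of plunger below 0.15 rad/s and contact force between plunger and camera below 0.2 N and contact force between plunger and lap_base below 0.2 N and contact force between plunger and carrier below 0.2 N and value of joint lap_plate below 0.002 m and distance of focus from where it was at the start of the episode below 0.01 m and distance of each of steel_plunger_a, steel_plunger_b from where it was at the start of the episode below 0.02 m and distance of each of jar, mug, wrench, collar from where it was at the start of the episode below 0.03 m); the arm keeps its last pose, push and grip.
It fails at once if a bystander is moved (steel plungers 20 mm, others 30 mm) (distance of any of steel_plunger_a, steel_plunger_b from where it was at the start of the episode above 0.02 m or distance of any of jar, mug, wrench, collar from where it was at the start of the episode above 0.03 m).
It fails at once if the lapping plate is pushed onto its stops (over 23 mm) (value of joint lap_plate above 0.023 m).
It fails at once if the camera is knocked out of its aim (10 mm at the focus) (distance of focus from where it was at the start of the episode above 0.01 m).
It also fails if it takes over 58 s, if anything falls off the work surface, if the arm or the gripper's body presses on something with over 40 N, if the wrist force passes 120 N, or if a joint passes its speed limit or range.

### The arm

A 7-joint arm with a two-finger parallel gripper is mounted at the origin on the work surface. World frame = base frame: x ahead of the robot, y to its left, z up, the work surface at z = 0. Lengths are in m, angles in degrees, forces in N, time in s.
With the tool pointing down it reaches from about 0.425 to 0.875 m from the base axis. Payload 9.9 kg.
Tool frame: the origin (TCP) lies midway between the tips of the shut fingers; the grasp point (between the pads) lies 19 mm behind it (robot.tcp_to_grasp is the distance from the TCP to the grasp point, in m); z points along the fingers, y is the line along which they close (so a half turn about z gives the same grasp; the last joint's range is limited). The gripper opens to 85 mm and grips with 20 to 120 N. Pads are 22 mm wide; open, the fingers measure 114 mm over their backs; the gripper's body (76 mm by 85 mm) begins 54 mm behind the grasp point. The pads swing forward as they close: fully open they stand 13 mm farther back than shut.
Start: joints at [-73.155, 32.985, 1.427, 82.34, -0.859, 64.687, -3.237], TCP at [0.249, 0.627, 0.231] pointing down, gripper open.
Joint ranges: [-157.87, 157.87], [-19.46, 123.44], [-87.15, 90], [11.01, 140.99], [-62.26, 242.26], [9.8, 113.94], [-161.44, 161.44]. Speed limits (degrees/s): [127.2, 127.2, 172.46, 172.46, 180, 180, 180].

### API

Orientations are given as [roll, pitch, yaw] about the fixed x, y, z axes, in that order (R = Rz(yaw) Ry(pitch) Rx(roll)).
In Python, from bench import robot, optics, models gives the robot as it stands. The module is installed in compiled form; this text tells all that it offers.
- The arm moves only by the tool apply_moves, never from a script. Its argument "deltas" is a list of rows, each a list of 4 numbers: the shift along the tool's x, y, z normalised to -1 to 1, where 1 is 40 cm, then the turn about the tool's z normalised to -1 to 1, where 1 is 0.12 rad. A call has 1 to 10 rows; each row shifts and turns the commanded pose from where the row before left it, along the tool's axes as they then stand; what a row does not reach is not made up. A row lasts 1/12 s, in which the tool goes at most 41.7 mm and 7.16 degrees, less where a joint would pass 70% of its speed; a pose out of reach is approached as far as the arm can. A call with a number of a shift or a turn outside -1 to 1 is refused whole. A call with a gripper value outside its range is refused whole. "gripper" is the opening, from -1 (shut) to 1 (fully open), set as the call begins (left out, the last holds). The fingers move at their own pace and stop on an object; "grip_force" is the grip in N (left out, the last holds). Time passes only in rows, so rows that do not move let the fingers close. It gives the time, the measured TCP pose, the force, the opening and the grip force at its end, in the units of the state.
- robot.get_state(): the state, without advancing time (a new reading comes with each control period).
- optics.capture(name): name is "side" or "top"; returns a dict with "frame" (384x512x3 uint8, red, green, blue), "fx", "fy", "cx", "cy" (pixels), "T" (4x4, takes a point from camera to world coordinates). Camera axes: x right, y down, z forward; pixel columns grow to the right and rows downward; lengths in m; the calibration is good to about 2 mm. A picture is of the moment at which its call begins. There is no depth.
- robot.sign_off(): hands the job in; it is judged then, once.
Trained networks look in the newest picture that a camera, given by its name, has taken for a name from the list of things; names that differ only in an ending like _2 or _b are one class to them, and where a whole thing is asked for, a point or a joint stands for the part that bears it (a point fixed in the world has none). Each returns a list of dicts, best first, with "score" (0 to 1); they miss things now and then, are a little off and sometimes report something else, mostly with a low value. They report only what shows in the picture. A call takes as long as a camera call. They do not tell look-alikes from the thing itself.
- models.regions_of(label, camera): "region" (384x512 bool, what is visible of it) and "xy" ([column, row] in pixels, amid what is visible of it).
The state is a dict: "clock": time; "joints": joint angles; "qd": joint speeds; "joint_torque": joint torques, N m; "ee_pos": TCP position; "ee_rot": TCP orientation; "ft_force": force on the tool from outside, world axes, zero at the start; "moment": the same for the moment, N m; "width": opening from 0.0 (shut) to 1.0 (fully open); "finger_force": force on a finger pad.
Only numpy, scipy, OpenCV 4.12 (cv2) and the standard library are available. Lean on these libraries where they do the work, as an engineer would, in place of code of your own. Each camera call takes 0.05 s, during which the arm holds its last target. There are 200 camera calls.

## Working session

There is one attempt and no reset: what is moved stays moved. The work goes in short steps, Python scripts to look and compute and a tool call to move; the robot and the scene stay as the last step left them, time stands still between calls to the robot, and variables do not carry over. Pictures are saved under pics/ and viewed, at most 10 in all, crops included, and the job is handed in when it is done.

Besides the shell and the picture viewer there is one more tool, called after "Emit:" as name(argument=value, ...), one argument or row to a line, values as JSON. apply_moves: Moves the arm, as the interface text tells. Scaled input: -1 to 1 covers 40 cm each way for a shift and 0.12 rad each way for a turn. Its arguments: {"type":"object","properties":{"deltas":{"type":"array","items":{"type":"array","items":{"type":"number"}}},"gripper":{"type":"number"},"grip_force":{"type":"number"}},"required":["deltas"]}

```bash
mkdir -p pics; python3 - <<'E'
from bench import robot, optics, models
import cv2, numpy as np
print(robot.get_state())
ims=[]
for n in("side","top"):
    c=optics.capture(n); cv2.imwrite(f"pics/{n}0.png",c["frame"][:,:,::-1]); print(n,c["fx"],c["fy"],c["cx"],c["cy"],c["T"].round(4).tolist())
    for l in ["plunger","steel_plunger_a","carrier","lap_base","lap_red","lap_blue","camera","jar","mug","wrench","collar"]:
        for d in models.regions_of(l,n): print(l,round(d["score"],2),np.round(d["xy"]).tolist(),int(d["region"].sum()))
E
```

```text
{'clock': 0.0, 'joints': array([-73.15432319,  33.03185018,   1.42322746,  82.38541319,
        -0.85836576,  64.68690516,  -3.23949487]), 'qd': array([-0.04848824, -0.08853298,  0.09363101, -0.07152829, -0.00906668,
       -0.03871275,  0.03332063]), 'joint_torque': array([ 1.08994291e-04, -7.65776324e+01,  2.25027144e+00, -2.85975194e+01,
        1.52587518e-02,  1.25643821e-02,  2.00858756e-05]), 'ee_pos': array([0.24883251, 0.62698057, 0.23045837]), 'ee_rot': array([-1.79906577e+02,  5.69720964e-03,  1.58353276e+02]), 'ft_force': array([-0.52150007,  0.73218118,  0.02935444]), 'moment': array([ 0.00923703, -0.00030927, -0.0049006 ]), 'finger_force': 0.0, 'width': 1.002471152309368}
side 365.33626694670494 365.33626694670494 248.98498406048577 189.20711287695002 [[0.7539, -0.4107, 0.5128, 0.0111], [-0.6566, -0.4976, 0.5668, -0.558], [0.0224, -0.764, -0.6448, 0.8137], [0.0, 0.0, 0.0, 1.0]]
plunger 0.74 [251.0, 342.0] 588
plunger 0.6 [302.0, 298.0] 275
plunger 0.16 [203.0, 185.0] 1112
steel_plunger_a 0.8 [325.0, 279.0] 220
steel_plunger_a 0.51 [276.0, 277.0] 221
carrier 0.6 [294.0, 
[... 579 characters left out ...]
0.9932, 0.1163, 0.3588], [-0.9998, 0.0035, -0.0171, 0.005], [0.0165, -0.1163, -0.9931, 1.3261], [0.0, 0.0, 0.0, 1.0]]
plunger 0.62 [337.0, 257.0] 135
plunger 0.54 [336.0, 208.0] 68
steel_plunger_a 0.56 [304.0, 210.0] 70
steel_plunger_a 0.43 [335.0, 184.0] 101
carrier 0.84 [315.0, 197.0] 3134
lap_base 0.84 [163.0, 272.0] 1354
lap_base 0.75 [187.0, 185.0] 1351
lap_red 0.89 [162.0, 276.0] 1329
lap_red 0.82 [189.0, 186.0] 1242
lap_red 0.22 [334.0, 209.0] 86
lap_blue 0.85 [161.0, 276.0] 1334
lap_blue 0.82 [186.0, 187.0] 1193
camera 0.5 [275.0, 121.0] 301
jar 0.96 [376.0, 155.0] 447
mug 0.63 [128.0, 237.0] 654
mug 0.5 [275.0, 120.0] 294
wrench 0.83 [376.0, 227.0] 242
collar 0.51 [150.0, 139.0] 214
```

```bash
python3 - <<'E'
import cv2
for n in("side","top"):
    i=cv2.imread(f"pics/{n}0.png"); cv2.imwrite(f"pics/{n}0b.png",cv2.resize(i,None,fx=1.5625,fy=1.5625,interpolation=cv2.INTER_CUBIC))
E
```

```text
(no output)
```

View pics/side0b.png

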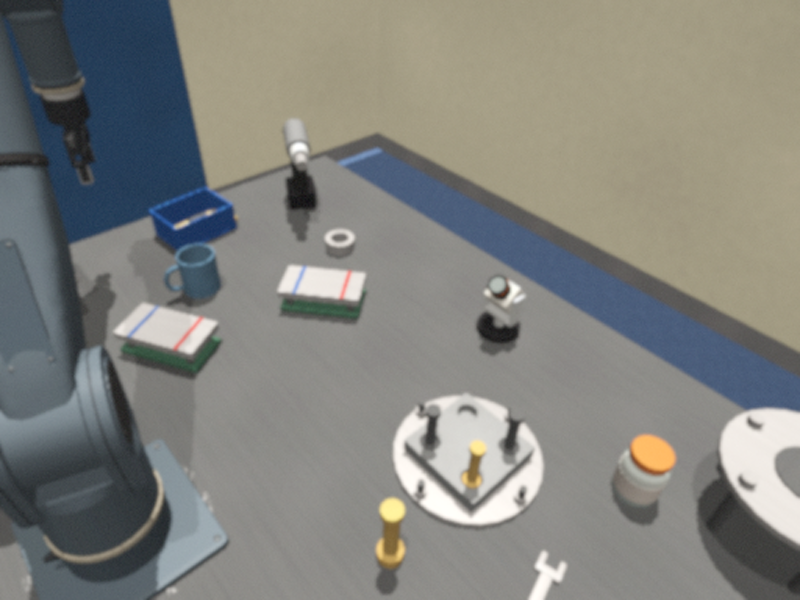

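View pics/top0b.png

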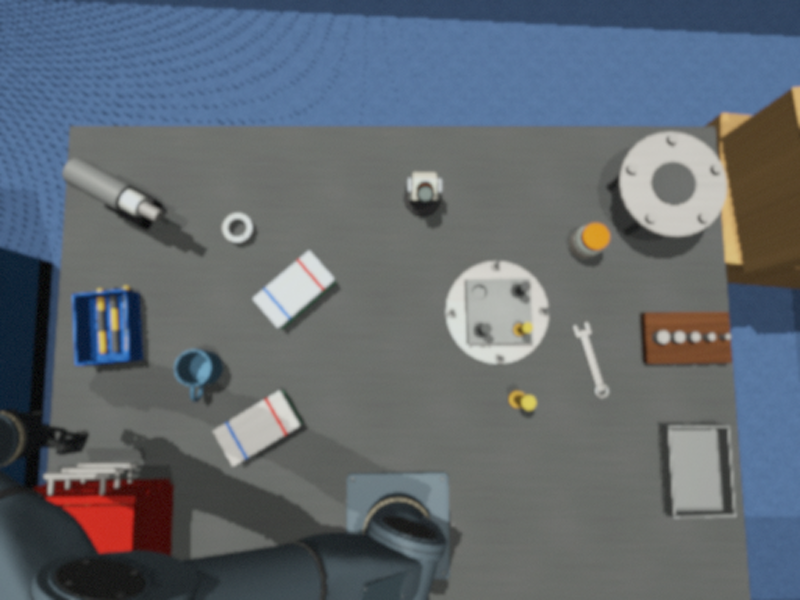

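The side view (upscaled by 1.5625) shows these things:
- **Brass, in the carrier:** (475,465). A larger brass look-alike stands on the table at (390,530), and two steel plungers are in sockets at (432,425) and (513,430).
- **Lap bases:** (322,290) and (167,337). In the top view they are at (295,288) and (257,428). The first lies farther to the right (smaller y), so I take that one.
- **Inspection camera:** (500,305) in the side view, (425,190) in the top view. The grey thing at the left is something else.

I choose the brass plunger in the carrier and check it in a close crop.

```bash
cat > h.py <<'E'
import numpy as np, cv2
from scipy.optimize import least_squares
class Cam:
    def __init__(s,c): s.K=np.array([[c["fx"],0,c["cx"]],[0,c["fy"],c["cy"]],[0,0,1.]]); s.T=np.array(c["T"]); s.im=c["frame"]
    def ray(s,p): d=s.T[:3,:3]@np.linalg.solve(s.K,[p[0],p[1],1.]); return s.T[:3,3],d/np.linalg.norm(d)
    def at_z(s,p,z): o,d=s.ray(p); return o+d*(z-o[2])/d[2]
    def proj(s,P):
        q=(np.atleast_2d(P)-s.T[:3,3])@s.T[:3,:3]; q=q@s.K.T; return q[:,:2]/q[:,2:]
def tri(c1,p1,c2,p2):
    (o1,d1),(o2,d2)=c1.ray(p1),c2.ray(p2)
    t=np.linalg.lstsq(np.c_[d1,-d2],o2-o1,rcond=None)[0]
    a,b=o1+d1*t[0],o2+d2*t[1]; return (a+b)/2,np.linalg.norm(a-b)
def shoot(optics): return {n:Cam(optics.capture(n)) for n in("side","top")}
def comps(mask,mn=4):
    n,l,st,ce=cv2.connectedComponentsWithStats(mask.astype(np.uint8)); return [(st[i,4],ce[i].round(1).tolist()) for i in range(1,n) if st[i,4]>=mn]
E
python3 - <<'E'
from h import *
from bench import robot, optics, models
C=shoot(optics)
import pickle; pickle.dump(C,open("c0.pkl","wb"))
def crop(c,u,v,w,h,s): return cv2.resize(c.im[v:v+h,u:u+w],(400,300),interpolation=cv2.INTER_CUBIC)
m=np.vstack([np.hstack([crop(C["side"],245,245,112,84,0),crop(C["top"],280,162,72,54,0)]),np.hstack([crop(C["side"],296,165,56,42,0),crop(C["top"],248,100,56,42,0)])])
cv2.imwrite("pics/m1.png",m[:,:,::-1])
for n,c in C.items():
    hsv=cv2.cvtColor(c.im,cv2.COLOR_RGB2HSV).astype(int); H,S,V=hsv[...,0],hsv[...,1],hsv[...,2]
    print(n,"brass",comps((H>15)&(H<35)&(S>110)&(V>90),15))
    L=models.regions_of("lap_red",n)
    print("red",comps(((H<8)|(H>172))&(S>80)&(V>100),6)); print("blue",comps((H>100)&(H<125)&(S>90)&(V>110),6)[:40])
E
```

```text
side brass [(np.int32(415), [417.5, 289.6]), (np.int32(142), [302.4, 301.5]), (np.int32(366), [249.7, 348.4])]
red [(np.int32(30), [220.5, 182.4]), (np.int32(42), [119.4, 213.5])]
blue [(np.int32(7920), [379.1, 185.3]), (np.int32(294), [119.2, 131.0]), (np.int32(28), [125.6, 141.1]), (np.int32(60), [122.2, 157.0]), (np.int32(6), [130.5, 166.3])]
top brass [(np.int32(101), [509.3, 67.5]), (np.int32(603), [467.6, 116.8]), (np.int32(237), [381.1, 150.7]), (np.int32(29), [64.5, 193.7]), (np.int32(39), [73.3, 203.7]), (np.int32(65), [333.8, 210.3]), (np.int32(39), [65.8, 218.1]), (np.int32(168), [333.6, 256.1])]
red [(np.int32(19), [198.5, 175.6]), (np.int32(49), [176.8, 267.2]), (np.int32(1418), [64.7, 331.5])]
blue [(np.int32(38286), [216.1, 50.7]), (np.int32(787), [66.1, 211.0]), (np.int32(6474), [492.5, 292.2]), (np.int32(154), [127.4, 236.4]), (np.int32(7), [148.3, 277.0]), (np.int32(6), [152.5, 284.5])]
```

View pics/m1.png

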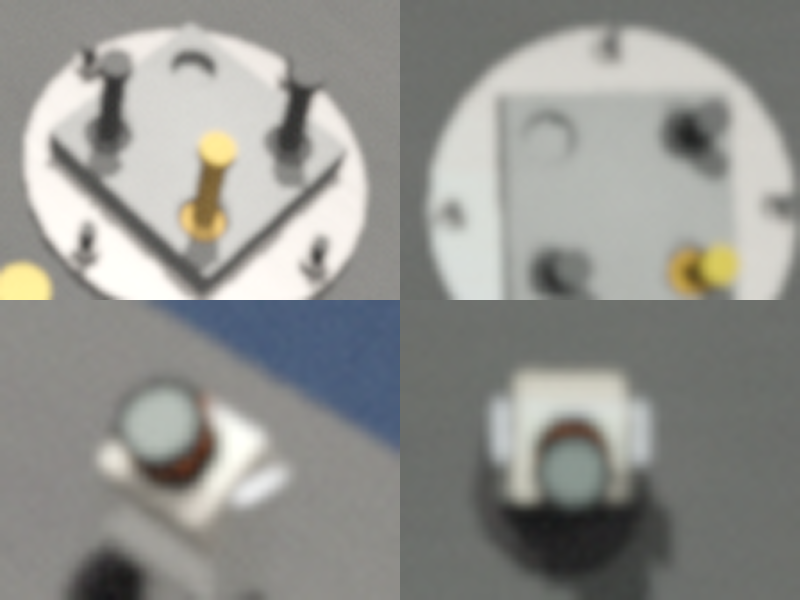

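The crop shows the brass plunger in the socket diagonal to the empty one, the same size as its steel neighbours, so it is the right one. Its head is at side px (305.2,286) and top px (337,209.3). The lens glass is at side (318,182) and top (271.8,123.5), and the fork arms are at top (261.6,117.7) and (281.2,118.2).

```bash
cat > m.py <<'E'
from h import *
import pickle
C=pickle.load(open("c0.pkl","rb")); s,t=C["side"],C["top"]
print("head",tri(s,(305.2,286),t,(337,209.3)), "at z.12", s.at_z((305.2,286),.12), t.at_z((337,209.3),.12))
L=tri(s,(318,182),t,(271.8,123.5)); print("lens",L)
for z in(.092,.11): print("fork",z,t.at_z((261.6,117.7),z),t.at_z((281.2,118.2),z))
print("red",tri(s,(220.5,182.4),t,(198.5,175.6)))
# stripes and plate outline inside a window around the chosen base
for n,c,(u,v,w,h) in(("side",s,(172,165,70,45)),("top",t,(155,152,68,64))):
    im=c.im[v:v+h,u:u+w].astype(int); R,G,B=im[...,0],im[...,1],im[...,2]
    r=(R-(G+B)/2>25); b=(B-R>30)&(B>110); pl=(im.min(2)>135)|r|b
    for nm,m in(("red",r),("blue",b),("plate",pl)):
        nn,l,st,ce=cv2.connectedComponentsWithStats(m.astype(np.uint8)); i=1+np.argmax(st[1:,4])
        ys,xs=np.nonzero(l==i); q=np.c_[xs+u,ys+v].astype(np.float32)
        print(n,nm,st[i,4],q.mean(0).round(1)); P=np.array([c.at_z(p,.055)[:2] for p in q],np.float32)
        ctr,sz,a=cv2.minAreaRect(P); print("   world mean",P.mean(0).round(4),"rect",np.round(ctr,4),np.round(sz,4),round(a,1))
E
python3 m.py
```

```text
head (array([ 0.44114715, -0.28147988,  0.11544151]), np.float64(0.0006988137952029736)) at z.12 [ 0.4386399  -0.28348002  0.12      ] [ 0.44057472 -0.28016102  0.12      ]
lens (array([ 0.73698912, -0.06226239,  0.12880636]), np.float64(0.0009176120354330149))
fork 0.092 [ 0.76948185 -0.02794256  0.092     ] [ 0.76765016 -0.09765073  0.092     ]
fork 0.11 [ 0.76349156 -0.02746149  0.11      ] [ 0.76168658 -0.09615294  0.11      ]
red (array([0.56857285, 0.19915174, 0.05036156]), np.float64(0.00022272090415822456))
side red 83 [220.8 181.6]
   world mean [0.5689 0.1979] rect [0.5694 0.1987] [0.1009 0.0143] 40.7
side blue 42 [191.  178.7]
   world mean [0.502  0.2723] rect [0.5034 0.2736] [0.0923 0.0072] 41.6
side plate 2136 [206.4 182.6]
   world mean [0.5307 0.2252] rect [0.5156 0.2147] [0.2238 0.2392] 50.7
top red 72 [198. 175.]
   world mean [0.5703 0.2003] rect [0.5695 0.1993] [0.0953 0.0101] 41.2
top blue 81 [176.7 193.6]
   world mean [0.5033 0.2748] rect [0.5026 0.2748] [0.0946 0.0114] 40.9
top plate 1319 [187.2 184.5]
   world mean [0.5361 0.238 ] rect [0.5366 0.2375] [0.0964 0.1763] 41.3
```

```bash
cat > plan.py <<'E'
import numpy as np, sys, json
from bench import robot
# usage: plan.py "x y z yaw n" ...  : rows from present pose through TCP waypoints
st=robot.get_state(); p=np.array(st["ee_pos"]); yaw=st["ee_rot"][2]
print("now",st["clock"],p.round(4),np.round(st["ee_rot"],2),np.round(st["joints"],0),"F",np.round(st["ft_force"],1),"w",round(st["width"],3),"ff",round(st["finger_force"],1))
for a in sys.argv[1:]:
    x,y,z,w,n=map(float,a.split()); n=int(n); q=np.array([x,y,z]); dw=w-yaw
    dw=(dw+180)%360-180; rows=[]
    step=(q-p)/n
    for i in range(n):
        c,s=np.cos(np.radians(yaw)),np.sin(np.radians(yaw)); X=np.array([c,s,0]);Y=np.array([s,-c,0])
        rows.append([round(float(v),4) for v in (step@X/.4,step@Y/.4,-step[2]/.4,np.radians(dw/n)/.12)]); yaw+=dw/n
    p=q
    for k in range(0,n,10): print(json.dumps(rows[k:k+10]))
    if np.linalg.norm(step)>.0417: print("too fast",np.linalg.norm(step))
E
python3 plan.py "0.52 0.25 0.25 100 13" "0.44 -0.282 0.2 41.6 16"; python3 - <<'E'
from h import *; import pickle
from bench import models
C=pickle.load(open("c0.pkl","rb"))
for n,c in C.items():
    for d in models.regions_of("carrier",n)[:1]:
        m=(d["region"]&(c.im.min(2)>100)).astype(np.uint8); k=max(cv2.findContours(m,0,1)[0],key=cv2.contourArea)[:,0]
        h=cv2.convexHull(k)[:,0]; P=np.array([c.at_z(p,.012)[:2] for p in h],np.float32); print(n,cv2.fitEllipse(P),cv2.minEnclosingCircle(P))
    print(n,c.at_z({"side":(318,182),"top":(271.8,123.5)}[n],.133))
E
```

```text
now 1.4 [0.249  0.6274 0.2313] [180.     0.   158.35] [-73.  33.   1.  82.  -1.  65.  -3.] F [-0.4  0.1 -0.3] w 1.002 ff 0.0
[[-0.0752, -0.0482, -0.0036, -0.6528], [-0.0788, -0.0422, -0.0036, -0.6528], [-0.0818, -0.0359, -0.0036, -0.6528], [-0.0844, -0.0294, -0.0036, -0.6528], [-0.0864, -0.0227, -0.0036, -0.6528], [-0.0879, -0.0159, -0.0036, -0.6528], [-0.0889, -0.0089, -0.0036, -0.6528], [-0.0893, -0.002, -0.0036, -0.6528], [-0.0892, 0.005, -0.0036, -0.6528], [-0.0885, 0.012, -0.0036, -0.6528]]
[[-0.0873, 0.0189, -0.0036, -0.6528], [-0.0856, 0.0257, -0.0036, -0.6528], [-0.0833, 0.0323, -0.0036, -0.6528]]
[[-0.0797, -0.0267, 0.0078, -0.5309], [-0.0812, -0.0216, 0.0078, -0.5309], [-0.0824, -0.0164, 0.0078, -0.5309], [-0.0833, -0.0111, 0.0078, -0.5309], [-0.0839, -0.0058, 0.0078, -0.5309], [-0.0841, -0.0004, 0.0078, -0.5309], [-0.0839, 0.0049, 0.0078, -0.5309], [-0.0834, 0.0102, 0.0078, -0.5309], [-0.0826, 0.0155, 0.0078, -0.5309], [-0.0815, 0.0208, 0.0078, -0.5309]]
[[-0.08, 0.0259, 0.0078, -0.5309], [-0.0782, 0.0309, 0.0078, -0.5309], [-0.076, 0.0359, 0.0078, -0.5309], [-0.0736, 0.0406, 0.0078, -0.5309], [-0.0709, 0.0452, 0.0078, -0.5309], [-0.0678, 0.0496, 0.0078, -0.5309]]
side ((0.4804563522338867, -0.2382749319076538), (0.23836255073547363, 0.2518845498561859), 131.86727905273438) ((0.482843816280365, -0.23823308944702148), 0.12894265353679657)
side [ 0.73298793 -0.06551701  0.133     ]
top ((0.4831649363040924, -0.23500408232212067), (0.24016788601875305, 0.24168741703033447), 166.54733276367188) ((0.4832678437232971, -0.2346498966217041), 0.12152210623025894)
top [ 0.73530785 -0.06171486  0.133     ]
```

Emit:
apply_moves(
  deltas=[
    [-0.075,-0.048,-0.004,-0.65],
    [-0.079,-0.042,-0.004,-0.65],
    [-0.082,-0.036,-0.004,-0.65],
    [-0.084,-0.029,-0.004,-0.65],
    [-0.086,-0.023,-0.004,-0.65],
    [-0.088,-0.016,-0.004,-0.65],
    [-0.089,-0.009,-0.004,-0.65],
    [-0.089,-0.002,-0.004,-0.65],
    [-0.089,0.005,-0.004,-0.65],
    [-0.089,0.012,-0.004,-0.65],
  ],
  gripper=0.2,
  grip_force=60,
)

```text
clock: 2.33
ee_pos: [0.5649, 0.5476, 0.2481]
ee_rot: [-179.9, 0.1, -156.9]
ft_force: [1.5, 1.3, -0.0]
width: 0.597
finger_force: 0.0
```

```bash
python3 plan.py "0.5 0.15 0.25 80 6" "0.439 -0.2815 0.2 41.6 14"
```

```text
now 2.3333 [0.5649 0.5476 0.2481] [-1.7995e+02  6.0000e-02 -1.5690e+02] [-44.  43.  -8.  59.   6.  78.  62.] F [ 1.5  1.3 -0. ] w 0.597 ff 0.0
[[0.0898, -0.1418, -0.0008, -2.9839], [0.0345, -0.1643, -0.0008, -2.9839], [-0.0253, -0.1659, -0.0008, -2.9839], [-0.0819, -0.1466, -0.0008, -2.9839], [-0.128, -0.1086, -0.0008, -2.9839], [-0.158, -0.0568, -0.0008, -2.9839]]
too fast 0.06714722350196539
[[-0.0778, 0.0027, 0.0089, -0.3989], [-0.0776, 0.0064, 0.0089, -0.3989], [-0.0772, 0.0101, 0.0089, -0.3989], [-0.0766, 0.0138, 0.0089, -0.3989], [-0.0758, 0.0174, 0.0089, -0.3989], [-0.0749, 0.021, 0.0089, -0.3989], [-0.0738, 0.0246, 0.0089, -0.3989], [-0.0726, 0.0281, 0.0089, -0.3989], [-0.0711, 0.0315, 0.0089, -0.3989], [-0.0696, 0.0349, 0.0089, -0.3989]]
[[-0.0678, 0.0382, 0.0089, -0.3989], [-0.0659, 0.0414, 0.0089, -0.3989], [-0.0638, 0.0445, 0.0089, -0.3989], [-0.0616, 0.0475, 0.0089, -0.3989]]
```

```bash
sed -i 's|np.radians(dw/n)/.12|-np.radians(dw/n)/.12|' plan.py; sed -i 's|dw=(dw+180)%360-180; rows|dw=(dw+180)%360-180; rows|' plan.py; python3 plan.py "0.52 0.15 0.25 130 12" "0.439 -0.2815 0.2 41.6 15"
```

```text
now 2.3333 [0.5649 0.5476 0.2481] [-1.7995e+02  6.0000e-02 -1.5690e+02] [-44.  43.  -8.  59.   6.  78.  62.] F [ 1.5  1.3 -0. ] w 0.597 ff 0.0
[[0.0411, -0.0725, -0.0004, 0.886], [0.0332, -0.0765, -0.0004, 0.886], [0.0249, -0.0796, -0.0004, 0.886], [0.0163, -0.0818, -0.0004, 0.886], [0.0075, -0.083, -0.0004, 0.886], [-0.0013, -0.0834, -0.0004, 0.886], [-0.0102, -0.0827, -0.0004, 0.886], [-0.0189, -0.0812, -0.0004, 0.886], [-0.0274, -0.0787, -0.0004, 0.886], [-0.0356, -0.0754, -0.0004, 0.886]]
[[-0.0434, -0.0712, -0.0004, 0.886], [-0.0507, -0.0662, -0.0004, 0.886]]
[[-0.0464, -0.0566, 0.0083, 0.8572], [-0.052, -0.0515, 0.0083, 0.8572], [-0.057, -0.0459, 0.0083, 0.8572], [-0.0614, -0.0398, 0.0083, 0.8572], [-0.0652, -0.0333, 0.0083, 0.8572], [-0.0682, -0.0264, 0.0083, 0.8572], [-0.0706, -0.0193, 0.0083, 0.8572], [-0.0722, -0.0119, 0.0083, 0.8572], [-0.073, -0.0044, 0.0083, 0.8572], [-0.0731, 0.0031, 0.0083, 0.8572]]
[[-0.0724, 0.0106, 0.0083, 0.8572], [-0.0709, 0.0179, 0.0083, 0.8572], [-0.0687, 0.0251, 0.0083, 0.8572], [-0.0658, 0.0321, 0.0083, 0.8572], [-0.0621, 0.0386, 0.0083, 0.8572]]
```

Emit:
apply_moves(
  deltas=[
    [0.041,-0.073,0,0.886],
    [0.033,-0.077,0,0.886],
    [0.025,-0.08,0,0.886],
    [0.016,-0.082,0,0.886],
    [0.007,-0.083,0,0.886],
    [-0.001,-0.083,0,0.886],
    [-0.01,-0.083,0,0.886],
    [-0.019,-0.081,0,0.886],
    [-0.027,-0.079,0,0.886],
    [-0.036,-0.075,0,0.886],
  ],
)

```text
clock: 3.17
ee_pos: [0.524, 0.2161, 0.2475]
ee_rot: [180.0, 0.0, 141.8]
ft_force: [-0.3, -0.5, 0.1]
width: 0.602
finger_force: 0.0
```

Emit:
apply_moves(
  deltas=[
    [-0.043,-0.071,0,0.886],
    [-0.051,-0.066,0,0.886],
    [-0.046,-0.057,0.008,0.857],
    [-0.052,-0.052,0.008,0.857],
    [-0.057,-0.046,0.008,0.857],
    [-0.061,-0.04,0.008,0.857],
    [-0.065,-0.033,0.008,0.857],
    [-0.068,-0.026,0.008,0.857],
    [-0.071,-0.019,0.008,0.857],
    [-0.072,-0.012,0.008,0.857],
  ],
)

```text
clock: 4.0
ee_pos: [0.4729, -0.0797, 0.2219]
ee_rot: [180.0, -0.0, 82.5]
ft_force: [0.7, 0.1, 0.3]
width: 0.602
finger_force: 0.0
```

```bash
python3 plan.py "0.439 -0.2815 0.18 41.6 8"  "0.439 -0.2815 0.069 41.6 5"
```

```text
now 4.0 [ 0.4729 -0.0797  0.2219] [ 1.7995e+02 -1.0000e-02  8.2530e+01] [-15.  19.  26. 112. -10.  51.   8.] F [0.7 0.1 0.3] w 0.602 ff 0.0
[[-0.0639, -0.0023, 0.0131, 0.7441], [-0.0639, 0.0034, 0.0131, 0.7441], [-0.0633, 0.0091, 0.0131, 0.7441], [-0.0622, 0.0147, 0.0131, 0.7441], [-0.0607, 0.0202, 0.0131, 0.7441], [-0.0586, 0.0255, 0.0131, 0.7441], [-0.0561, 0.0306, 0.0131, 0.7441], [-0.0532, 0.0355, 0.0131, 0.7441]]
[[0.0, 0.0, 0.0555, -0.0], [0.0, 0.0, 0.0555, -0.0], [0.0, 0.0, 0.0555, -0.0], [0.0, 0.0, 0.0555, -0.0], [0.0, 0.0, 0.0555, -0.0]]
```

Emit:
apply_moves(
  deltas=[
    [-0.064,-0.002,0.013,0.744],
    [-0.064,0.003,0.013,0.744],
    [-0.063,0.009,0.013,0.744],
    [-0.062,0.015,0.013,0.744],
    [-0.061,0.02,0.013,0.744],
    [-0.059,0.026,0.013,0.744],
    [-0.056,0.031,0.013,0.744],
    [-0.053,0.036,0.013,0.744],
    [0,0,0,0],
    [0,0,0,0],
  ],
)

```text
clock: 4.83
ee_pos: [0.4401, -0.282, 0.1799]
ee_rot: [-180.0, 0.0, 41.7]
ft_force: [0.3, 0.3, 0.4]
width: 0.601
finger_force: 0.0
```

```bash
python3 plan.py "0.439 -0.2815 0.18 41.6 2"; python3 - <<'E'
from h import *
from bench import optics
C=shoot(optics)
a=cv2.resize(C["side"].im[225:325,245:365],(400,333)); b=cv2.resize(C["top"].im[160:260,280:400],(400,333))
cv2.imwrite("pics/g1.png",np.hstack([a,b])[:,:,::-1])
E
```

```text
now 4.8333 [ 0.4401 -0.282   0.1799] [-1.800e+02  5.000e-02  4.175e+01] [  4.  27.  35. 110. -20.  49.   1.] F [0.3 0.3 0.4] w 0.601 ff 0.0
[[-0.0006, -0.0014, -0.0001, 0.0109], [-0.0006, -0.0014, -0.0001, 0.0109]]
```

View pics/g1.png

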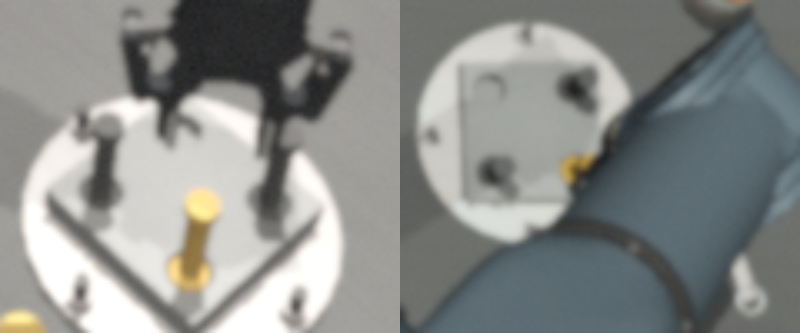

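The side crop shows the open fingers at crop (172,135) and (265,150), with the brass head below at (202,205). I check the relative offset.

```bash
python3 - <<'E'
from h import *; import pickle
s=pickle.load(open("c0.pkl","rb"))["side"]
e=np.array([.4401,-.282]); y=np.array([np.sin(np.radians(41.75)),-np.cos(np.radians(41.75))])
for dz in(0,.008,.013):
    print(dz,[((s.proj([*(e+k*y),.18+dz])[0]-[245,225])/.3).round(1).tolist() for k in(0,.0255,-.0255)])
print(((s.proj([*e,.12])[0]-[245,225])/.3).round(1))
E
```

```text
0 [[211.8, 145.4], [251.7, 150.0], [172.2, 140.8]]
0.008 [[213.4, 137.6], [253.5, 142.2], [173.5, 133.0]]
0.013 [[214.4, 132.7], [254.7, 137.3], [174.3, 128.1]]
[200.5 200.7]
```

Emit:
apply_moves(
  deltas=[
    [0,0,0.06,0],
    [0,0,0.06,0],
    [0,0,0.06,0],
    [0,0,0.05,0],
    [0,0,0.03,0],
    [0,0,0.0175,0],
    [0,0,0,0],
    [0,0,0,0],
  ],
)

```text
clock: 5.6
ee_pos: [0.4412, -0.2803, 0.0695]
ee_rot: [180.0, -0.0, 42.0]
ft_force: [-0.4, 0.5, 0.3]
width: 0.599
finger_force: 0.0
```

Emit:
apply_moves(
  deltas=[
    [0,0,0,0],
    [0,0,0,0],
    [0,0,0,0],
    [0,0,0,0],
    [0,0,0,0],
    [0,0,0,0],
  ],
  gripper=-1,
  grip_force=60,
)

```text
clock: 6.1
ee_pos: [0.4414, -0.2812, 0.0699]
ee_rot: [179.9, -0.0, 41.9]
ft_force: [0.5, -0.0, 6.5]
width: 0.218
finger_force: 58.0
```

Emit:
apply_moves(
  deltas=[
    [0,0,-0.02,0],
    [0,0,-0.05,0],
    [0,0,-0.09,0],
    [0,0,-0.09,0],
    [0,0,-0.09,0],
    [0,0,-0.04,0],
    [0,0,0,0],
  ],
)

```text
clock: 6.68
ee_pos: [0.4418, -0.282, 0.2252]
ee_rot: [179.7, -0.1, 41.9]
ft_force: [1.2, -0.5, -2.8]
width: 0.215
finger_force: 58.6
```

```bash
python3 plan.py "0.569 0.1995 0.2 41.6 15" "0.569 0.1995 0.115 41.6 4"; python3 - <<'E'
from bench import robot; s=robot.get_state(); print(s["ft_force"],s["finger_force"],s["width"])
E
```

```text
now 6.6833 [ 0.4418 -0.282   0.2252] [ 1.7968e+02 -1.4000e-01  4.1860e+01] [  1.  24.  38. 107. -18.  55.  -1.] F [ 1.2 -0.5 -2.8] w 0.215 ff 58.6
[[0.0693, -0.0456, 0.0042, 0.0026], [0.0693, -0.0456, 0.0042, 0.0026], [0.0693, -0.0457, 0.0042, 0.0026], [0.0693, -0.0457, 0.0042, 0.0026], [0.0693, -0.0457, 0.0042, 0.0026], [0.0693, -0.0457, 0.0042, 0.0026], [0.0693, -0.0457, 0.0042, 0.0026], [0.0692, -0.0458, 0.0042, 0.0026], [0.0692, -0.0458, 0.0042, 0.0026], [0.0692, -0.0458, 0.0042, 0.0026]]
[[0.0692, -0.0458, 0.0042, 0.0026], [0.0692, -0.0458, 0.0042, 0.0026], [0.0692, -0.0459, 0.0042, 0.0026], [0.0692, -0.0459, 0.0042, 0.0026], [0.0691, -0.0459, 0.0042, 0.0026]]
[[0.0, 0.0, 0.0531, -0.0], [0.0, 0.0, 0.0531, -0.0], [0.0, 0.0, 0.0531, -0.0], [0.0, 0.0, 0.0531, -0.0]]
[ 1.23155924 -0.53035697 -2.8461454 ] 58.632526575238444 0.2151174273695375
```

Emit:
apply_moves(
  deltas=[
    [0.03,-0.02,0.004,0],
    [0.06,-0.04,0.004,0],
    [0.08,-0.053,0.004,0],
    [0.08,-0.053,0.004,0],
    [0.08,-0.053,0.004,0],
    [0.08,-0.053,0.004,0],
    [0.08,-0.053,0.004,0],
    [0.08,-0.053,0.004,0],
    [0.08,-0.053,0.004,0],
    [0.08,-0.053,0.004,0],
  ],
)

```text
clock: 7.52
ee_pos: [0.5281, 0.0603, 0.2043]
ee_rot: [-179.9, 0.1, 41.9]
ft_force: [0.6, 0.6, -2.2]
width: 0.217
finger_force: 58.6
```

Emit:
apply_moves(
  deltas=[
    [0.08,-0.053,0.004,0],
    [0.08,-0.053,0.004,0],
    [0.08,-0.053,0.004,0],
    [0.05,-0.033,0.004,0],
    [0.02,-0.013,0,0],
    [0,0,0,0],
    [0,0,0,0],
  ],
)

```text
clock: 8.1
ee_pos: [0.5658, 0.2011, 0.1979]
ee_rot: [180.0, 0.1, 41.9]
ft_force: [-0.5, -0.6, -1.6]
width: 0.22
finger_force: 58.7
```

```bash
python3 plan.py "0.569 0.1995 0.112 41.6 4"; python3 - <<'E'
from h import *
from bench import optics
C=shoot(optics)
import pickle; pickle.dump(C,open("c1.pkl","wb"))
a=cv2.resize(C["side"].im[110:210,150:270],(480,400),interpolation=2); b=cv2.resize(C["top"].im[130:230,130:210],(320,400),interpolation=2)
cv2.imwrite("pics/l1.png",np.hstack([a,b])[:,:,::-1])
E
```

```text
now 8.1 [0.5658 0.2011 0.1979] [1.7998e+02 1.3000e-01 4.1870e+01] [-46.  33.  36.  97. -22.  57. -51.] F [-0.5 -0.6 -1.6] w 0.22 ff 58.7
[[0.0008, 0.0021, 0.0537, 0.0098], [0.0008, 0.0021, 0.0537, 0.0098], [0.0009, 0.0021, 0.0537, 0.0098], [0.0009, 0.0021, 0.0537, 0.0098]]
```

View pics/l1.png

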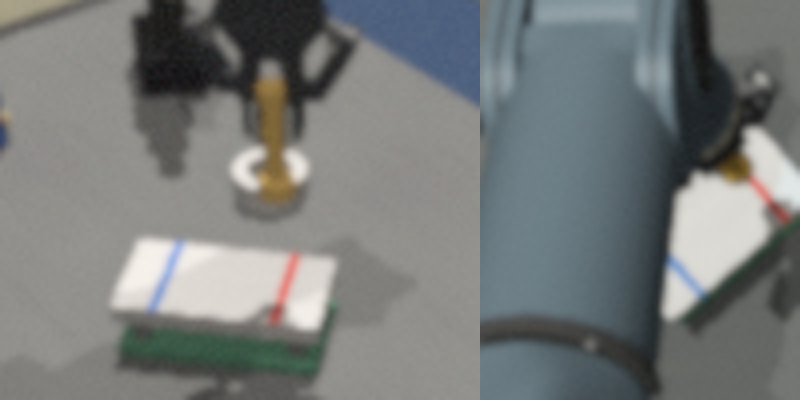

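The plunger hangs upright (foot at crop (278,190)) over the far lap plate near its red stripe, and the collar lies farther back. I lower it.

Emit:
apply_moves(
  deltas=[
    [0.001,0.002,0.054,0],
    [0.001,0.002,0.054,0],
    [0.001,0.002,0.054,0],
    [0.001,0.002,0.04,0],
    [0,0,0.013,0],
    [0,0,0,0],
  ],
)

```text
clock: 8.7
ee_pos: [0.5691, 0.1991, 0.1119]
ee_rot: [-180.0, 0.1, 41.8]
ft_force: [-0.0, 0.4, -1.9]
width: 0.218
finger_force: 58.7
```

Emit:
apply_moves(
  deltas=[
    [0,0,0.01,0],
    [0,0,0.01,0],
    [0,0,0.01,0],
    [0,0,0.008,0],
    [0,0,0.006,0],
    [0,0,0,0],
    [0,0,0,0],
  ],
)

```text
clock: 9.28
ee_pos: [0.5702, 0.2009, 0.0954]
ee_rot: [180.0, -0.0, 41.9]
ft_force: [0.3, -1.0, 2.5]
width: 0.222
finger_force: 58.5
```

```bash
python3 plan.py "0.569 0.1995 0.0925 41.6 2"
```

```text
now 9.2833 [0.5702 0.2009 0.0954] [ 1.7998e+02 -4.0000e-02  4.1880e+01] [-43.  39.  31. 103. -27.  45. -46.] F [ 0.3 -1.   2.5] w 0.222 ff 58.5
[[-0.0022, 0.0003, 0.0037, 0.0205], [-0.0022, 0.0003, 0.0037, 0.0205]]
```

Emit:
apply_moves(
  deltas=[
    [-0.002,0,0.005,0],
    [-0.002,0,0.003,0],
    [0,0,0,0],
    [0,-0.01,0,0],
    [0,-0.015,0,0],
    [0,-0.015,0,0],
    [0,-0.015,0,0],
    [0,-0.015,0,0],
  ],
)

```text
clock: 9.95
ee_pos: [0.5495, 0.2212, 0.092]
ee_rot: [180.0, -0.0, 41.9]
ft_force: [2.7, -2.9, 4.6]
width: 0.22
finger_force: 60.0
```

```bash
python3 plan.py "0.5025 0.2743 0.0925 41.6 9"
```

```text
now 9.95 [0.5495 0.2212 0.092 ] [179.99  -0.    41.9 ] [-45.  39.  31. 105. -28.  44. -48.] F [ 2.7 -2.9  4.6] w 0.22 ff 60.0
[[0.0001, -0.0197, -0.0001, 0.0048], [0.0001, -0.0197, -0.0001, 0.0048], [0.0001, -0.0197, -0.0001, 0.0048], [0.0001, -0.0197, -0.0001, 0.0048], [0.0001, -0.0197, -0.0001, 0.0048], [0.0001, -0.0197, -0.0001, 0.0048], [0.0001, -0.0197, -0.0001, 0.0048], [0.0001, -0.0197, -0.0001, 0.0048], [0.0001, -0.0197, -0.0001, 0.0048]]
```

Emit:
apply_moves(
  deltas=[
    [0,-0.017,0,0],
    [0,-0.017,0,0],
    [0,-0.017,0,0],
    [0,-0.017,0,0],
    [0,-0.017,0,0],
    [0,-0.017,0,0],
    [0,-0.017,0,0],
    [0,-0.017,0,0],
    [0,-0.017,0,0],
    [0,-0.015,0,0],
  ],
)

```text
clock: 10.78
ee_pos: [0.5045, 0.2713, 0.0918]
ee_rot: [-180.0, 0.0, 41.9]
ft_force: [3.1, -1.7, 4.3]
width: 0.214
finger_force: 60.0
```

Emit:
apply_moves(
  deltas=[
    [0,0,0,0],
    [0,0,0,0],
    [0,0,0,0],
  ],
)

```text
clock: 11.03
ee_pos: [0.5044, 0.2715, 0.0918]
ee_rot: [-179.9, 0.0, 41.9]
ft_force: [0.1, 1.1, 3.4]
width: 0.217
finger_force: 58.4
```

```bash
python3 plan.py "0.5025 0.2743 0.0925 41.6 2"; python3 - <<'E'
from h import *; import pickle
from bench import models,optics
C=shoot(optics); pickle.dump(C,open("c2.pkl","wb")); c=pickle.load(open("c0.pkl","rb"))
for n,p in(("side",(219,154)),("top",(150,139))): print("collar",c[n].at_z(p,.03))
a=cv2.resize(C["side"].im[120:220,150:270],(480,400),interpolation=2); b=cv2.resize(C["top"].im[130:230,130:210],(320,400),interpolation=2)
cv2.imwrite("pics/l2.png",np.hstack([a,b])[:,:,::-1])
E
```

```text
now 11.0333 [0.5044 0.2715 0.0918] [-1.7992e+02  1.0000e-02  4.1920e+01] [-53.  38.  31. 108. -28.  42. -53.] F [0.1 1.1 3.4] w 0.217 ff 58.4
[[0.0006, -0.0042, -0.0009, 0.0233], [0.0005, -0.0042, -0.0009, 0.0233]]
collar [0.68198921 0.35644183 0.03      ]
collar [0.70907871 0.38239714 0.03      ]
```

View pics/l2.png

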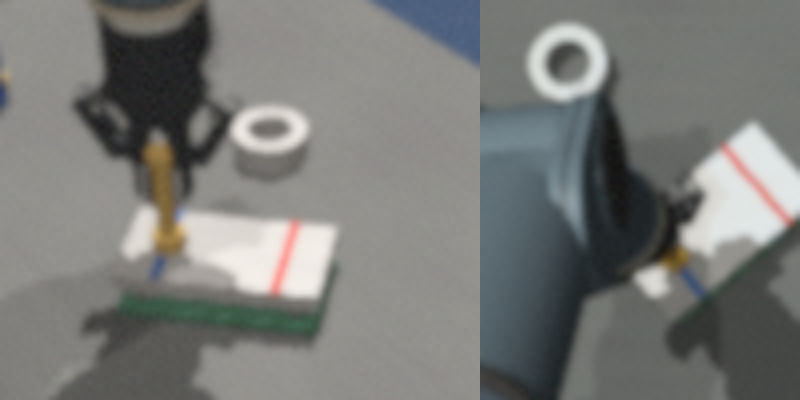

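The foot stands on the blue stripe at crop (170,245). The collar is well clear of the plate's far side. The moves cannot tilt the tool, so I'll pivot the plunger in the pads by pushing its foot against the plate's far long edge with a light grip.

```bash
python3 plan.py "0.5044 0.2715 0.13 41.9 3" "0.588 0.284 0.13 41.9 5" "0.588 0.284 0.0889 41.9 4"
```

```text
now 11.1333 [0.5046 0.2712 0.0918] [-1.7993e+02  1.0000e-02  4.1900e+01] [-53.  38.  31. 108. -28.  42. -53.] F [-0.1  2.3  4.7] w 0.216 ff 58.4
[[0.0, -0.0003, -0.0318, -0.0001], [0.0, -0.0003, -0.0318, -0.0001], [0.0, -0.0003, -0.0318, -0.0001]]
[[0.0353, 0.0233, -0.0, -0.0], [0.0353, 0.0233, -0.0, -0.0], [0.0353, 0.0233, -0.0, -0.0], [0.0353, 0.0233, -0.0, -0.0], [0.0353, 0.0233, -0.0, -0.0]]
[[0.0, 0.0, 0.0257, -0.0], [0.0, 0.0, 0.0257, -0.0], [0.0, 0.0, 0.0257, -0.0], [0.0, 0.0, 0.0257, -0.0]]
```

Emit:
apply_moves(
  deltas=[
    [0,0,-0.032,0],
    [0,0,-0.032,0],
    [0,0,-0.032,0],
    [0.035,0.023,0,0],
    [0.035,0.023,0,0],
    [0.035,0.023,0,0],
    [0.035,0.023,0,0],
    [0.035,0.023,0,0],
    [0,0,0,0],
    [0,0,0,0],
  ],
)

```text
clock: 11.97
ee_pos: [0.5875, 0.2823, 0.129]
ee_rot: [-180.0, 0.1, 41.8]
ft_force: [-0.4, 0.2, -2.1]
width: 0.216
finger_force: 58.8
```

Emit:
apply_moves(
  deltas=[
    [0,0,0.025,0],
    [0,0,0.025,0],
    [0,0,0.025,0],
    [0,0,0.02,0],
    [0,0,0.007,0],
    [0,0,0,0],
    [0,0,0,0],
  ],
)

```text
clock: 12.55
ee_pos: [0.5878, 0.2831, 0.0894]
ee_rot: [180.0, 0.0, 41.9]
ft_force: [-0.2, -0.4, -2.6]
width: 0.215
finger_force: 58.8
```

```bash
python3 plan.py "0.588 0.284 0.0889 41.9 1"; python3 - <<'E'
import numpy as np
from bench import robot
p=robot.get_state()["ee_pos"][:2]-np.array([.536,.237]); a=np.radians(41.6); print("lateral",p@[np.cos(a),np.sin(a)],"along",p@[np.sin(a),-np.cos(a)])
E
```

```text
now 12.55 [0.5878 0.2831 0.0894] [1.800e+02 2.000e-02 4.188e+01] [-48.  43.  31.  96. -28.  49. -53.] F [-0.2 -0.4 -2.6] w 0.215 ff 58.8
[[0.0019, -0.0014, 0.0012, -0.0032]]
lateral 0.06933321008311316 along -4.393914271332705e-05
```

Emit:
apply_moves(
  deltas=[
    [0,0,0,0],
    [-0.01,0,0,0],
    [-0.01,0,0,0],
    [-0.01,0,0,0],
    [-0.01,0,0,0],
    [-0.005,0,0,0],
    [0,0,0,0],
  ],
  grip_force=20,
)

```text
clock: 13.13
ee_pos: [0.5746, 0.2711, 0.09]
ee_rot: [180.0, -0.1, 41.9]
ft_force: [1.5, 0.8, 0.1]
width: 0.223
finger_force: 58.8
```

```bash
python3 plan.py
```

```text
now 13.1333 [0.5746 0.2711 0.09  ] [ 1.7999e+02 -7.0000e-02  4.1870e+01] [-48.  42.  31.  99. -28.  47. -52.] F [1.5 0.8 0.1] w 0.223 ff 58.8
```

Emit:
apply_moves(
  deltas=[
    [0,0,0,0],
    [0,0,0,0],
    [0,0,0,0],
  ],
  gripper=-1,
  grip_force=20,
)

```text
clock: 13.38
ee_pos: [0.5747, 0.2714, 0.0896]
ee_rot: [180.0, -0.0, 41.9]
ft_force: [1.7, 2.1, 0.2]
width: 0.217
finger_force: 58.8
```

```bash
python3 plan.py; python3 - <<'E'
from h import *; import pickle
from bench import optics
C=shoot(optics); pickle.dump(C,open("c3.pkl","wb"))
a=cv2.resize(C["side"].im[110:210,160:260],(400,400),interpolation=2); b=cv2.resize(C["top"].im[130:230,130:230],(400,400),interpolation=2)
cv2.imwrite("pics/t1.png",np.hstack([a,b])[:,:,::-1])
E
```

```text
now 13.3833 [0.5747 0.2714 0.0896] [ 1.7999e+02 -3.0000e-02  4.1900e+01] [-48.  42.  31.  99. -28.  48. -52.] F [1.7 2.1 0.2] w 0.217 ff 58.8
```

View pics/t1.png

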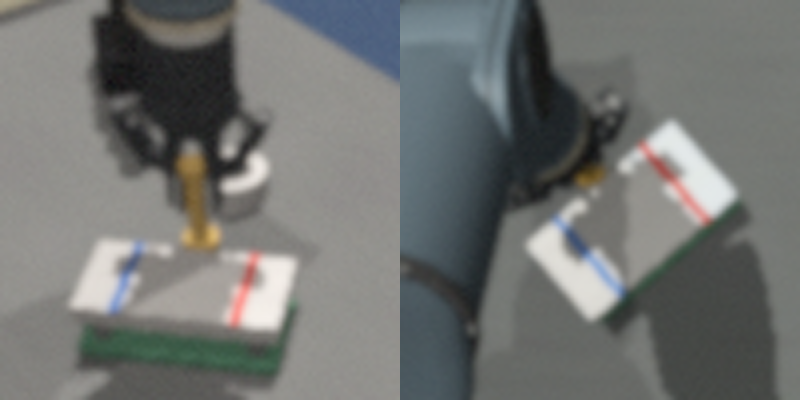

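The foot sits against the plate's far edge (crop (200,238)) and the force is small. I keep pushing.

Emit:
apply_moves(
  deltas=[
    [-0.008,0,0,0],
    [-0.008,0,0,0],
    [-0.008,0,0,0],
    [-0.008,0,0,0],
    [0,0,0,0],
  ],
)

```text
clock: 13.9
ee_pos: [0.5645, 0.2619, 0.0896]
ee_rot: [180.0, 0.0, 41.8]
ft_force: [2.8, 1.6, 0.2]
width: 0.224
finger_force: 59.0
```

```bash
python3 plan.py; python3 - <<'E'
from h import *; import pickle
from bench import optics
C=shoot(optics); pickle.dump(C,open("c3.pkl","wb"))
for n,c in C.items():
    hsv=cv2.cvtColor(c.im,cv2.COLOR_RGB2HSV).astype(int); H,S,V=hsv[...,0],hsv[...,1],hsv[...,2]
    m=(H>12)&(H<35)&(S>90)&(V>60); m[:, :160]=0; m[:,260:]=0; m[:110]=0; m[230:]=0
    ys,xs=np.nonzero(m); 
    for r in np.unique(ys): print(n,r,xs[ys==r].min(),xs[ys==r].max(),end="; ")
    print()
E
```

```text
now 13.9 [0.5645 0.2619 0.0896] [1.800e+02 2.000e-02 4.185e+01] [-48.  41.  31. 101. -28.  46. -51.] F [2.8 1.6 0.2] w 0.224 ff 59.0
side 151 204 209; side 152 203 210; side 153 203 210; side 154 203 210; side 155 203 210; side 156 204 210; side 157 205 209; side 158 205 209; side 159 205 209; side 160 205 209; side 161 206 209; side 162 206 209; side 163 207 209; side 164 207 209; side 165 207 209; side 166 207 212; side 167 206 213; side 168 206 213; side 169 206 214; side 170 206 213; side 171 208 212;
```

```bash
cat > tilt.py <<'E'
from h import *
def pred(c,tcp,yaw,th,zs=(90,7),sgn=-1,g=.019,zg=.064):
    w=np.radians(yaw); u=sgn*np.array([np.cos(w),np.sin(w),0]); a=np.sin(th)*u+np.cos(th)*np.array([0,0,1]); G=np.array(tcp)+[0,0,g]
    return c.proj([G+a*(z/1000-zg) for z in zs]), G-a*zg
E
python3 - <<'E'
from tilt import *; import pickle
s=pickle.load(open("c3.pkl","rb"))["side"]
for d in range(0,41,5): print(d,pred(s,(.5645,.2619,.0896),41.85,np.radians(d))[0].round(1).tolist())
E
```

```text
0 [[207.0, 153.4], [208.2, 173.6]]
5 [[206.8, 153.8], [208.5, 172.7]]
10 [[206.7, 154.2], [208.8, 171.6]]
15 [[206.6, 154.8], [209.1, 170.5]]
20 [[206.4, 155.3], [209.4, 169.4]]
25 [[206.3, 155.9], [209.6, 168.1]]
30 [[206.2, 156.5], [209.9, 166.8]]
35 [[206.1, 157.2], [210.1, 165.5]]
40 [[206.0, 157.8], [210.3, 164.1]]
```

Emit:
apply_moves(
  deltas=[
    [-0.007,0,0,0],
    [-0.007,0,0,0],
    [-0.007,0,0,0],
    [-0.008,0,0,0],
    [0,0,0,0],
    [0,0,0,0],
  ],
)

```text
clock: 14.5
ee_pos: [0.556, 0.2547, 0.0895]
ee_rot: [-180.0, 0.0, 41.9]
ft_force: [3.0, 2.4, -0.8]
width: 0.216
finger_force: 59.7
```

```bash
python3 plan.py
```

```text
now 14.5 [0.556  0.2547 0.0895] [-1.7998e+02  2.0000e-02  4.1880e+01] [-48.  40.  31. 102. -28.  45. -51.] F [ 3.   2.4 -0.8] w 0.216 ff 59.7
```

Emit:
apply_moves(
  deltas=[
    [0.01,0,0,0],
    [0.02,0,0,0],
    [0.02,0,0,0],
    [0,0,-0.02,0],
    [0,0,-0.04,0],
    [0,0,-0.06,0],
    [0,0,-0.08,0],
    [0,0,-0.08,0],
    [0,0,-0.08,0],
    [0,0,-0.05,0],
  ],
  grip_force=60,
)

```text
clock: 15.33
ee_pos: [0.5718, 0.2677, 0.2572]
ee_rot: [179.9, -0.1, 41.8]
ft_force: [0.7, -0.3, -2.3]
width: 0.222
finger_force: 59.3
```

```bash
python3 plan.py "0.625 -0.06 0.262 -1.5 16"; python3 - <<'E'
from h import *; import pickle
C=pickle.load(open("c0.pkl","rb"))
a=cv2.resize(C["side"].im[165:225,295:345],(400,480),interpolation=2); b=cv2.resize(C["top"].im[98:146,252:292],(400,480),interpolation=2)
cv2.imwrite("pics/k1.png",cv2.convertScaleAbs(np.hstack([a,b])[:,:,::-1],alpha=1.3))
E
```

```text
now 15.3333 [0.5718 0.2677 0.2572] [ 1.7993e+02 -1.2000e-01  4.1850e+01] [-51.  32.  38.  88. -21.  67. -58.] F [ 0.7 -0.3 -2.3] w 0.222 ff 59.3
[[-0.028, 0.0437, -0.0007, 0.394], [-0.0259, 0.045, -0.0007, 0.394], [-0.0237, 0.0461, -0.0007, 0.394], [-0.0215, 0.0472, -0.0007, 0.394], [-0.0193, 0.0482, -0.0007, 0.394], [-0.017, 0.049, -0.0007, 0.394], [-0.0146, 0.0498, -0.0007, 0.394], [-0.0123, 0.0504, -0.0007, 0.394], [-0.0099, 0.0509, -0.0007, 0.394], [-0.0074, 0.0513, -0.0007, 0.394]]
[[-0.005, 0.0516, -0.0007, 0.394], [-0.0026, 0.0518, -0.0007, 0.394], [-0.0001, 0.0519, -0.0007, 0.394], [0.0023, 0.0518, -0.0007, 0.394], [0.0048, 0.0517, -0.0007, 0.394], [0.0072, 0.0514, -0.0007, 0.394]]
```

View pics/k1.png

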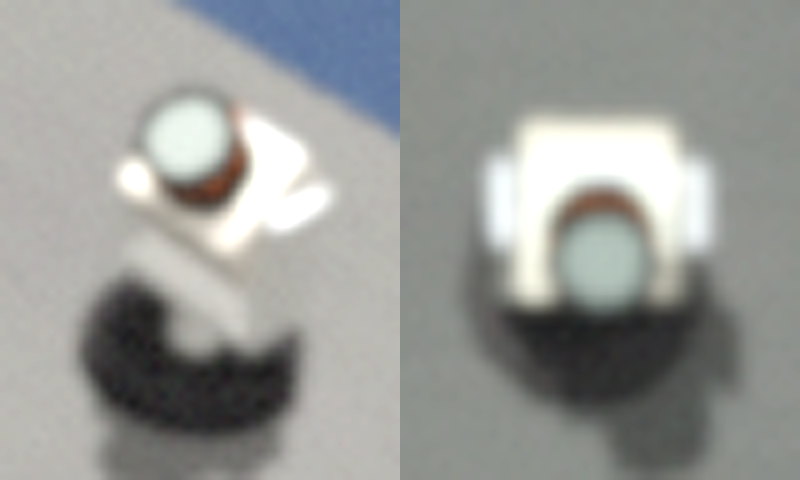

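The lens glass is at crop (187,137) in the side view and (605,260) in the top view. Fork arms: side (135,178) and (300,208), top (497,200) and (700,203). The foot disc centre is near side (190,352) and top (587,284). I fit the camera pose to these.

```bash
cat > fit.py <<'E'
from h import *; import pickle
C=pickle.load(open("c0.pkl","rb")); s,t=C["side"],C["top"]
S=lambda u,v:np.array([295+u/8-.44,165+v/8-.44]); T=lambda u,v:np.array([252+(u-400)/10-.45,98+v/10-.45])
obs={"side":[S(187,137),S(190,352),S(135,178),S(300,208)],"top":[T(605,260),T(587,284),T(497,200),T(700,203)]}
ref={"side":(np.array([305.2,286]),np.array([.439,-.2815,.12])),"top":(np.array([337,209.3]),np.array([.439,-.2815,.12]))}
def lens(p):
    x,y,az,e=p[:4]; return np.array([np.cos(e)*np.cos(az),np.cos(e)*np.sin(az),np.sin(e)])
def res(p,full=True):
    x,y,az,e,zp,w=p[:6]; P=np.array([x,y,.092]); d=lens(p); n=np.array([-np.sin(az),np.cos(az),0])
    # az=pi: n=(0,-1): left arm (+y) is -n
    pts=[P+.05*d,[x,y,.006],[x,y,zp]-w*n,[x,y,zp]+w*n]; r=[]
    for i,(k,c) in enumerate((("side",s),("top",t))):
        b=p[6+2*i:8+2*i]; q=c.proj(pts)+b
        r+=[((q-obs[k])/np.array([[.4],[1.],[.7],[.7]])).ravel(), b/1.0]
    r.append([(e-np.radians(54.5))/np.radians(5),(zp-.1)/.01])
    return np.concatenate(r)
f=least_squares(res,[.765,-.062,np.pi,.95,.1,.034,0,0,0,0]); p=f.x
cov=np.linalg.inv(f.jac.T@f.jac)
print("pivot",p[:2],"az,e",np.degrees(p[2:4]),"sd",np.degrees(np.sqrt(np.diag(cov))[2:4]),"zp,w",p[4:6],"bias",p[6:].round(2)); print(f.fun.round(1))
F=np.array([p[0],p[1],.092])+.16*lens(p); print("focus",F,"lens",np.array([p[0],p[1],.092])+.05*lens(p)); np.save("focus.npy",np.r_[F,p[2:4]])
E
python3 fit.py
```

```text
pivot [ 0.76663693 -0.06019963] az,e [186.43350237  52.26010593] sd [1.77999867 2.09988877] zp,w [0.08939687 0.03420067] bias [-0.14  0.42  0.17 -0.23]
[ 0.2  0.9 -0.5 -0.8  1.6 -5.  -1.5  3.7 -0.1  0.4  1.1 -1.  -0.5 -0.4
  0.   2.8 -1.7 -0.6  0.2 -0.2 -0.4 -1.1]
focus [ 0.6693212  -0.07117296  0.21852761] lens [ 0.73622577 -0.06362879  0.13153988]
```

Emit:
apply_moves(
  deltas=[
    [-0.014,0.022,0,0.394],
    [-0.026,0.045,0,0.394],
    [-0.024,0.046,0,0.394],
    [-0.022,0.047,0,0.394],
    [-0.019,0.048,0,0.394],
    [-0.017,0.049,0,0.394],
    [-0.015,0.05,0,0.394],
    [-0.012,0.05,0,0.394],
    [-0.01,0.051,0,0.394],
    [-0.007,0.051,0,0.394],
  ],
)

```text
clock: 16.17
ee_pos: [0.6022, 0.0704, 0.2528]
ee_rot: [180.0, 0.1, 14.4]
ft_force: [0.6, -0.6, -2.3]
width: 0.216
finger_force: 59.3
```

Emit:
apply_moves(
  deltas=[
    [-0.005,0.052,0,0.394],
    [-0.003,0.052,0,0.394],
    [0,0.052,0,0.394],
    [0.002,0.052,0,0.394],
    [0.005,0.052,0,0.394],
    [0.007,0.051,0,0.394],
    [0,0,0,0],
    [0,0,0,0],
  ],
)

```text
clock: 16.83
ee_pos: [0.6216, -0.053, 0.253]
ee_rot: [179.9, 0.1, -1.8]
ft_force: [-0.2, 0.7, -1.5]
width: 0.22
finger_force: 59.3
```

```bash
sed -i 's|/np.array(\[\[.4\],\[1.\],\[.7\],\[.7\]\])|/np.array([[.4],[1.],[99. if k=="side" else .5],[1. if k=="side" else .5]])|' fit.py; python3 fit.py; python3 plan.py
python3 - <<'E'
from tilt import *; import pickle
from bench import optics, robot
C=shoot(optics); pickle.dump(C,open("c4.pkl","wb")); st=robot.get_state()
for n,c in C.items():
    print(n)
    for d in (25,30,35,40,45): q,F=pred(c,st["ee_pos"],st["ee_rot"][2],np.radians(d)); print(d,q.round(1).tolist(),F.round(3))
a=cv2.resize(C["side"].im[110:210,260:360],(400,400),interpolation=2); b=cv2.resize(C["top"].im[90:190,230:330],(400,400),interpolation=2)
cv2.imwrite("pics/f1.png",np.hstack([a,b])[:,:,::-1])
E
```

```text
pivot [ 0.76511703 -0.06317293] az,e [179.62525479  53.49165002] sd [1.68559962 2.0769114 ] zp,w [0.10433234 0.03570773] bias [ 0.07  0.2  -0.19 -0.05]
[-0.1 -0.   0.1 -0.3  0.  -0.1  0.   0.2  0.1  0.2 -0.2 -0.1 -0.1  0.1
  0.2  0.2  0.2 -0.1 -0.2 -0.  -0.2  0.4]
focus [ 0.66992868 -0.06255034  0.22060323] lens [ 0.73537067 -0.06297837  0.13218851]
now 16.8333 [ 0.6216 -0.053   0.253 ] [ 1.7994e+02  7.0000e-02 -1.8200e+00] [-27.  35.  49.  90. -28.  68. -65.] F [-0.2  0.7 -1.5] w 0.22 ff 59.3
side
25 [[291.0, 148.6], [297.5, 167.3]] [ 0.649 -0.051  0.214]
30 [[290.4, 149.2], [298.7, 166.0]] [ 0.654 -0.051  0.216]
35 [[289.8, 149.9], [299.9, 164.7]] [ 0.659 -0.051  0.219]
40 [[289.2, 150.6], [301.1, 163.2]] [ 0.663 -0.051  0.223]
45 [[288.7, 151.3], [302.1, 161.7]] [ 0.667 -0.051  0.227]
top
25 [[271.1, 147.6], [270.0, 142.5]] [ 0.649 -0.051  0.214]
30 [[271.0, 148.4], [270.1, 140.9]] [ 0.654 -0.051  0.216]
35 [[271.0, 149.1], [270.2, 139.4]] [ 0.659 -0.051  0.219]
40 [[271.0, 149.8], [270.2, 137.9]] [ 0.663 -0.051  0.223]
45 [[270.9, 150.5], [270.3, 136.5]] [ 0.667 -0.051  0.227]
```

View pics/f1.png

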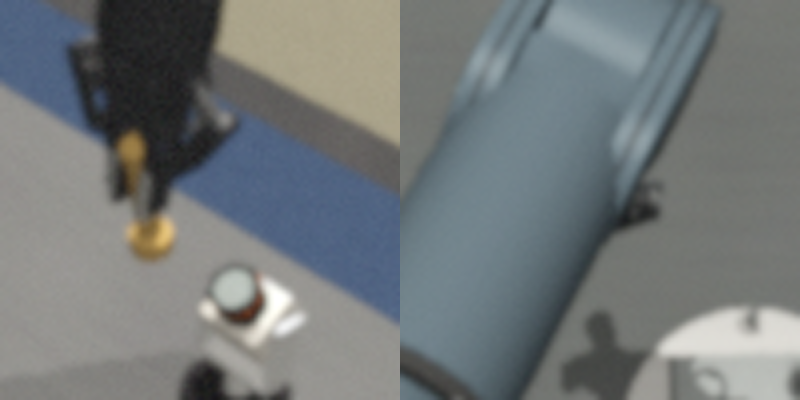

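```bash
python3 - <<'E'
from tilt import *; import pickle
from bench import robot
c=pickle.load(open("c4.pkl","rb"))["side"]; st=robot.get_state()
hsv=cv2.cvtColor(c.im,cv2.COLOR_RGB2HSV).astype(int); H,S,V=hsv[...,0],hsv[...,1],hsv[...,2]
m=(H>12)&(H<35)&(S>90)&(V>60)
for r in range(138,178): 
    xs=np.nonzero(m[r,280:315])[0]+280
    if len(xs): print(r,xs.min(),xs.max(),len(xs),end="; ")
print()
# silhouette of foot disc & head for each tilt
tcp,yaw=st["ee_pos"],st["ee_rot"][2]
w=np.radians(yaw); u=-np.array([np.cos(w),np.sin(w),0]); v=np.array([np.sin(w),-np.cos(w),0]); G=tcp+[0,0,.019]
ph=np.linspace(0,2*np.pi,60)
for d in(0,10,15,20,25,30,35,40):
    th=np.radians(d); a=np.sin(th)*u+np.array([0,0,np.cos(th)]); b=np.cross(a,v); o=[]
    for z0,z1,r in((0,.014,.015),(.084,.096,.012)):
        P=np.vstack([G+a*(z-.064)+r*(np.cos(ph)[:,None]*v+np.sin(ph)[:,None]*b) for z in(z0,z1)]); q=c.proj(P); o+=[q.min(0).round(1).tolist(),q.max(0).round(1).tolist()]
    print(d,o)
E
```

```text
142 294 294 1; 143 291 294 4; 144 290 295 6; 145 289 295 7; 146 289 296 8; 147 289 296 8; 148 290 296 7; 149 290 296 7; 150 290 295 6; 151 291 295 5; 152 291 294 4; 153 291 294 4; 154 291 293 3; 155 291 293 3; 156 292 293 2; 157 292 293 2; 164 298 299 2; 165 297 300 4; 166 293 301 9; 167 293 302 10; 168 292 302 11; 169 293 302 10; 170 293 302 10; 171 293 302 10; 172 294 301 8; 173 295 300 6; 174 296 298 3; 
0 [[285.2, 166.7], [296.8, 177.6], [289.2, 141.8], [299.1, 150.9]]
10 [[288.0, 164.8], [299.2, 176.2], [288.1, 142.2], [297.6, 152.0]]
15 [[289.2, 163.7], [300.7, 175.4], [287.3, 142.5], [297.1, 152.5]]
20 [[290.4, 162.6], [302.1, 174.4], [286.5, 142.9], [296.6, 153.2]]
25 [[291.5, 161.3], [303.4, 173.3], [285.8, 143.4], [296.1, 153.8]]
30 [[292.7, 160.0], [304.8, 172.1], [285.2, 144.0], [295.6, 154.5]]
35 [[293.8, 158.6], [306.0, 170.7], [284.5, 144.6], [295.0, 155.2]]
40 [[295.0, 157.1], [307.2, 169.3], [283.9, 145.3], [294.5, 155.9]]
```

Before this, the fitted focus is about (0.670,-0.063,0.221) with elevation 53.5°, so the plunger needs about 36.5° of tilt. The picture shows the foot at crop (151,240), which fits only about 19° of tilt, so part of the pivot was lost. I go back and push further, measuring before and after letting go.

```bash
cat >> tilt.py <<'E'
def meas(c,tcp,yaw,view=None,zg=.064):
    hsv=cv2.cvtColor(c.im,cv2.COLOR_RGB2HSV).astype(int); H,S,V=hsv[...,0],hsv[...,1],hsv[...,2]
    m=(H>12)&(H<35)&(S>90)&(V>60); k=np.zeros_like(m); g=c.proj(np.array(tcp)+[0,0,.0])[0].astype(int); k[g[1]-28:g[1]+32,g[0]-24:g[0]+24]=1; m&=k
    ys,xs=np.nonzero(m)
    wd=w=np.radians(yaw); u=-np.array([np.cos(w),np.sin(w),0]); v=np.array([np.sin(w),-np.cos(w),0]); G=np.array(tcp)+[0,0,.019]; ph=np.linspace(0,2*np.pi,60)
    rows=[(r,xs[ys==r].min(),xs[ys==r].max()) for r in np.unique(ys)]
    mid=g[1]+0; ft=[r for r in rows if r[0]>mid and r[2]-r[1]>=5]; hd=[r for r in rows if r[0]<=mid]
    o=np.array([min(r[1] for r in ft)-.5,max(r[2] for r in ft)+.5,max(r[0] for r in rows)+.5,min(r[0] for r in hd)-.5,max(r[2] for r in hd if r[0]<min(q[0] for q in hd)+8)+.5])
    def f(p):
        th,bx,by,sl=p; a=np.sin(th)*u+np.array([0,0,np.cos(th)]); b=np.cross(a,v); B=[]
        for z0,z1,r in((0,.014,.015),(.084,.096,.012)):
            P=np.vstack([G+a*(z-zg-sl)+r*(np.cos(ph)[:,None]*v+np.sin(ph)[:,None]*b) for z in(z0,z1)]); q=c.proj(P)+[bx,by]; B+=[q.min(0),q.max(0)]
        return np.r_[(np.array([B[0][0],B[1][0],B[1][1],B[2][1],B[3][0]])-o)/.5,bx,by,sl/.001]
    s=least_squares(f,[.4,0,0,0],diff_step=1e-3); return np.degrees(s.x[0]),s.x[1:].round(4),s.fun.round(1),o
E
python3 - <<'E'
from tilt import *; import pickle
from bench import robot
st=robot.get_state(); print(meas(pickle.load(open("c4.pkl","rb"))["side"],st["ee_pos"],st["ee_rot"][2]))
print(meas(pickle.load(open("c3.pkl","rb"))["side"],(.5645,.2619,.0896),41.85))
print(meas(pickle.load(open("c1.pkl","rb"))["side"],(.5658,.2011,.1979),41.87))
E
python3 plan.py "0.581 0.277 0.2 41.9 15" "0.581 0.277 0.0889 41.9 5"
```

```text
(np.float64(19.97727441409642), array([ 4.523e-01, -5.382e-01, -2.000e-04]), array([-1.4,  0. , -1.4,  1.7,  1.1,  0.5, -0.5, -0.2]), array([291.5, 302.5, 174.5, 141.5, 296.5]))
(np.float64(25.883924109893233), array([ 3.0720e-01, -1.1121e+00, -2.0000e-04]), array([-0.3,  0.1,  0.2,  0.4,  0.1,  0.3, -1.1, -0.2]), array([205.5, 214.5, 171.5, 150.5, 210.5]))
(np.float64(3.5040680809641938), array([1.7950e-01, 1.0171e+00, 3.0000e-04]), array([-1.2,  0.5, -0.3, -0.2,  0.6,  0.2,  1. ,  0.3]), array([214.5, 223.5, 160.5, 129.5, 221.5]))
now 16.9333 [ 0.622  -0.05    0.2529] [-1.7998e+02  7.0000e-02 -1.5500e+00] [-27.  35.  48.  90. -28.  68. -65.] F [-0.9  0.9 -1.4] w 0.216 ff 59.3
[[-0.0083, -0.0543, 0.0088, -0.4213], [-0.0055, -0.0546, 0.0088, -0.4213], [-0.0028, -0.0549, 0.0088, -0.4213], [0.0, -0.0549, 0.0088, -0.4213], [0.0028, -0.0549, 0.0088, -0.4213], [0.0055, -0.0546, 0.0088, -0.4213], [0.0083, -0.0543, 0.0088, -0.4213], [0.011, -0.0538, 0.0088, -0.4213], [0.0137, -0.0532, 0.0088, -0.4213], [0.0164, -0.0524, 0.0088, -0.4213]]
[[0.019, -0.0515, 0.0088, -0.4213], [0.0216, -0.0505, 0.0088, -0.4213], [0.0241, -0.0493, 0.0088, -0.4213], [0.0266, -0.0481, 0.0088, -0.4213], [0.029, -0.0467, 0.0088, -0.4213]]
[[0.0, 0.0, 0.0555, -0.0], [0.0, 0.0, 0.0555, -0.0], [0.0, 0.0, 0.0555, -0.0], [0.0, 0.0, 0.0555, -0.0], [0.0, 0.0, 0.0555, -0.0]]
```

Emit:
apply_moves(
  deltas=[
    [0,0,0,0],
    [0,0,0,0],
    [0,0,0,0],
    [0,0,0,0],
    [0,0,0,0],
    [0,0,0,0],
    [0,0,0,0],
    [0,0,0,0],
    [0,0,0,0],
    [0,0,0,0],
  ],
)

```text
clock: 17.77
ee_pos: [0.6224, -0.0495, 0.2535]
ee_rot: [180.0, 0.0, -1.5]
ft_force: [-0.4, -0.5, -2.1]
width: 0.216
finger_force: 59.3
```

```bash
python3 - <<'E'
from tilt import *; import pickle
from bench import robot,optics
for i in range(2):
    c=Cam(optics.capture("side")); st=robot.get_state(); print(st["ee_pos"],meas(c,st["ee_pos"],st["ee_rot"][2]))
E
```

```text
[ 0.62243424 -0.04947023  0.25347933] (np.float64(21.65719065966821), array([-3.622e-01, -5.867e-01, -2.000e-04]), array([-2.3,  1.3, -0.9,  1.2,  1.2, -0.4, -0.6, -0.2]), array([291.5, 301.5, 173.5, 141.5, 295.5]))
[ 0.62244482 -0.04952366  0.25348794] (np.float64(21.6555745185449), array([-3.786e-01, -5.909e-01, -2.000e-04]), array([-2.3,  1.3, -0.9,  1.2,  1.2, -0.4, -0.6, -0.2]), array([291.5, 301.5, 173.5, 141.5, 295.5]))
```

Emit:
apply_moves(
  deltas=[
    [-0.004,-0.027,0.004,-0.42],
    [-0.007,-0.055,0.009,-0.42],
    [-0.004,-0.055,0.009,-0.42],
    [-0.001,-0.055,0.009,-0.42],
    [0.002,-0.055,0.009,-0.42],
    [0.004,-0.055,0.009,-0.42],
    [0.007,-0.055,0.009,-0.42],
    [0.01,-0.054,0.009,-0.42],
    [0.012,-0.053,0.009,-0.42],
    [0.015,-0.053,0.009,-0.42],
  ],
)

```text
clock: 18.7
ee_pos: [0.5915, 0.1584, 0.2194]
ee_rot: [180.0, -0.0, 27.6]
ft_force: [-0.2, 0.7, -2.0]
width: 0.222
finger_force: 59.3
```

Emit:
apply_moves(
  deltas=[
    [0.018,-0.052,0.009,-0.42],
    [0.02,-0.051,0.009,-0.42],
    [0.023,-0.05,0.009,-0.42],
    [0.025,-0.049,0.009,-0.42],
    [0.028,-0.047,0.009,-0.42],
    [0.014,-0.023,0,0],
    [0,0,0,0],
    [0,0,0,0],
  ],
)

```text
clock: 19.37
ee_pos: [0.5734, 0.2767, 0.2014]
ee_rot: [180.0, 0.0, 41.9]
ft_force: [-0.1, -0.6, -2.7]
width: 0.219
finger_force: 59.4
```

```bash
python3 plan.py "0.581 0.277 0.0869 41.9 5"
```

```text
now 19.3667 [0.5734 0.2767 0.2014] [1.7996e+02 3.0000e-02 4.1860e+01] [-51.  35.  36.  92. -23.  60. -57.] F [-0.1 -0.6 -2.7] w 0.219 ff 59.4
[[0.0029, 0.0025, 0.0573, -0.001], [0.0029, 0.0025, 0.0573, -0.001], [0.0029, 0.0025, 0.0573, -0.001], [0.0029, 0.0025, 0.0573, -0.001], [0.0029, 0.0025, 0.0573, -0.001]]
```

Down beside the edge, then push about 35 mm.

Emit:
apply_moves(
  deltas=[
    [0.01,0.006,0.04,0],
    [0.005,0.006,0.06,0],
    [0,0,0.07,0],
    [0,0,0.06,0],
    [0,0,0.04,0],
    [0,0,0.016,0],
    [0,0,0,0],
    [0,0,0,0],
  ],
)

```text
clock: 20.03
ee_pos: [0.5819, 0.276, 0.088]
ee_rot: [179.9, -0.0, 41.8]
ft_force: [-0.5, 0.1, -1.9]
width: 0.221
finger_force: 59.3
```

Emit:
apply_moves(
  deltas=[
    [-0.01,0,0,0],
    [-0.01,0,0,0],
    [-0.01,0,0,0],
    [-0.01,0,0,0],
    [-0.01,0,0,0],
    [-0.01,0,0,0],
    [-0.01,0,0,0],
    [-0.01,0,0,0],
    [0,0,0,0],
  ],
)

```text
clock: 20.78
ee_pos: [0.5572, 0.2555, 0.0875]
ee_rot: [180.0, -0.1, 41.8]
ft_force: [3.2, 1.9, -0.8]
width: 0.217
finger_force: 59.6
```

```bash
cat > now.py <<'E'
from tilt import *; import pickle
from bench import robot,optics
c=Cam(optics.capture("side")); st=robot.get_state(); p=st["ee_pos"][:2]-np.array([.536,.237]); a=np.radians(41.6)
print(st["ee_pos"].round(4),st["ft_force"].round(1),"lat",p@[np.cos(a),np.sin(a)])
try: print(meas(c,st["ee_pos"],st["ee_rot"][2]))
except Exception as e: print(e)
pickle.dump(c,open("cn.pkl","wb"))
E
python3 now.py
```

```text
[0.5575 0.2558 0.0875] [ 2.2  1.5 -1.7] lat 0.02856846156727124
(np.float64(30.58930514882421), array([ 4.2670e-01, -1.8319e+00, -2.0000e-04]), array([-0.9,  1.7,  0.5,  0.5, -1.1,  0.4, -1.8, -0.2]), array([205.5, 213.5, 171.5, 152.5, 210.5]))
```

Emit:
apply_moves(
  deltas=[
    [-0.01,0,0,0],
    [-0.01,0,0,0],
    [-0.01,0,0,0],
    [-0.01,0,0,0],
    [-0.005,0,0,0],
    [0,0,0,0],
    [0,0,0,0],
  ],
)

```text
clock: 21.42
ee_pos: [0.5438, 0.2435, 0.0872]
ee_rot: [180.0, -0.0, 41.8]
ft_force: [2.8, 2.0, 0.3]
width: 0.219
finger_force: 61.1
```

```bash
python3 now.py
```

```text
[0.5439 0.2436 0.0872] [ 2.2  1.9 -0.7] lat 0.010261960137038666
min() iterable argument is empty
```

Emit:
apply_moves(
  deltas=[
    [0.01,0,0,0],
    [0.015,0,0,0],
    [0.015,0,0,0],
    [0.015,0,0,0],
    [0.005,0,0,0],
    [0,0,0,0],
    [0,0,0,0],
  ],
)

```text
clock: 22.05
ee_pos: [0.5614, 0.2595, 0.0867]
ee_rot: [-180.0, 0.1, 41.9]
ft_force: [0.7, -0.2, -2.8]
width: 0.219
finger_force: 60.1
```

```bash
python3 now.py
```

```text
[0.5613 0.2593 0.0868] [-0.5 -0.1 -2.7] lat 0.0337803912098043
(np.float64(28.3799231107298), array([ 4.964e-01, -1.739e+00, -2.000e-04]), array([-0.3,  0.2,  0.3,  0.6, -0.2,  0.5, -1.7, -0.2]), array([205.5, 214.5, 171.5, 151.5, 210.5]))
```

Emit:
apply_moves(
  deltas=[
    [0.01,0,0,0],
    [0.015,0,0,0],
    [0.01,0,0,0],
    [0.005,0,0,0],
    [0,0,0,0],
    [0,0,0,0],
  ],
)

```text
clock: 22.6
ee_pos: [0.5736, 0.2703, 0.087]
ee_rot: [180.0, 0.0, 41.9]
ft_force: [-0.6, -0.2, -1.9]
width: 0.22
finger_force: 60.1
```

```bash
python3 now.py
```

```text
[0.5735 0.2702 0.087 ] [ 0.2 -0.3 -2.1] lat 0.050065325888240975
(np.float64(28.407996606003106), array([ 5.1230e-01, -1.8496e+00, -2.0000e-04]), array([-0.2,  0.1,  0.3,  0.6, -0.1,  0.5, -1.8, -0.2]), array([206.5, 215.5, 168.5, 148.5, 211.5]))
```

```bash
cat > fit2.py <<'E'
from h import *; import pickle,sys
def mask(c,tcp,rad=26):
    hsv=cv2.cvtColor(c.im,cv2.COLOR_RGB2HSV).astype(int); H,S,V=hsv[...,0],hsv[...,1],hsv[...,2]
    m=(H>12)&(H<35)&(S>80)&(V>50); k=np.zeros_like(m); g=c.proj(np.array(tcp)-[0,0,.01])[0].astype(int); k[max(0,g[1]-rad):g[1]+rad,g[0]-rad:g[0]+rad]=1; return m&k
def solid(tcp,yaw,th,dx,sl):
    w=np.radians(yaw); X=np.array([np.cos(w),np.sin(w),0]); v=np.array([np.sin(w),-np.cos(w),0]); G=np.array(tcp)+[0,0,.019]+dx*X
    a=-np.sin(th)*X+np.array([0,0,np.cos(th)]); b=np.cross(a,v); ph=np.linspace(0,2*np.pi,40,endpoint=False)
    R=lambda z,r:G+a*(z-.064+sl)+r*(np.cos(ph)[:,None]*v+np.sin(ph)[:,None]*b)
    return [np.vstack([R(0,.015),R(.014,.015)]),np.vstack([R(.014,.0125),R(.084,.009),R(.017,.009)]),np.vstack([R(.084,.012),R(.096,.012)])],G-a*(.064-sl),a
def render(c,parts,b,K=4):
    im=np.zeros((384*K,512*K),np.uint8)
    for P in parts: cv2.fillConvexPoly(im,np.round(cv2.convexHull(((c.proj(P)+b+.5)*K).astype(np.float32))[:,0]).astype(np.int32),255)
    return cv2.resize(im,(512,384),interpolation=cv2.INTER_AREA)/255.
E
python3 - <<'E'
from fit2 import *
from bench import robot,optics
st=robot.get_state(); C=shoot(optics); pickle.dump((C,st["ee_pos"],st["ee_rot"][2]),open("c5.pkl","wb"))
C1=pickle.load(open("c1.pkl","rb"))
for nm,CC,p in(("c1",C1,(.5658,.2011,.1979)),("c2",pickle.load(open("c2.pkl","rb")),(.5044,.2715,.0918)),("now",C,st["ee_pos"])):
    for n,c in CC.items():
        m=mask(c,p); print(nm,n,m.sum(),"tcp px",c.proj(p)[0].round(1))
        ys,xs=np.nonzero(m)
        print("  "," ".join(f"{r}:{xs[ys==r].min()}-{xs[ys==r].max()}" for r in np.unique(ys)))
E
```

```text
c1 side 201 tcp px [218.1 144.8]
   130:213-221 131:213-221 132:213-221 133:213-221 134:214-221 135:214-221 136:215-220 137:215-220 138:215-220 139:215-220 140:215-220 141:215-220 142:215-220 143:215-220 144:215-220 145:216-220 146:217-220 147:217-220 148:217-219 149:217-219 150:217-220 151:216-220 152:215-221 153:215-221 154:215-221 155:215-222 156:215-223 157:215-223 158:215-223 159:216-222 160:217-220
c1 top 38 tcp px [190.9 169. ]
   168:193-194 169:192-195 170:191-196 171:189-196 172:190-196 173:191-196 174:192-196
c2 side 159 tcp px [190.9 169.6]
   156:186-192 157:185-193 158:185-193 159:185-193 160:186-193 161:187-193 162:187-192 163:187-192 164:188-192 165:188-192 166:188-192 167:188-192 168:188-192 169:188-192 170:189-193 171:189-193 172:190-192 173:190-192 174:190-192 175:190-192 176:190-194 177:189-195 178:189-195 179:189-195 180:189-195 181:189-194 182:189-194 183:192-192
c2 top 31 tcp px [175.4 192.1]
   192:177-180 193:176-181 194:175-181 195:175-181 196:176-180 197:177-178
now side 134 tcp px [208.4 163. ]
   149:204-210 150:204-211 151:203-211 152:203-211 153:203-211 154:204-211 155:205-210 156:206-210 157:206-210 158:206-210 159:207-210 160:207-210 161:208-210 162:207-214 163:206-215 164:207-215 165:207-215 166:207-215 167:208-214 168:209-213
now top 1 tcp px [176.5 172.6]
   173:176-176
```

```bash
cat >> fit2.py <<'E'
def ext(c,parts,b=0):  # foot left,right,bottom ; head left,right,top
    f,h=c.proj(parts[0])+b,c.proj(parts[2])+b; return np.array([f[:,0].min(),f[:,0].max(),f[:,1].max(),h[:,0].min(),h[:,0].max(),h[:,1].min()])
W=np.array([1,1,1,1,1,1.])
def fit(c,tcp,yaw,o,b,mode):
    def f(p):
        dx,sl=(p[1],0) if mode=="dx" else (0,p[1]) if mode=="sl" else p[1:3]
        return (ext(c,solid(tcp,yaw,p[0],dx/100,sl/100)[0],b)-o)
    s=least_squares(f,[.4,0,0],diff_step=1e-3); return np.degrees(s.x[0]),s.x[1:]*10,s.fun.round(1)
E
python3 - <<'E'
from fit2 import *
c1=pickle.load(open("c1.pkl","rb"))["side"]; c2=pickle.load(open("c2.pkl","rb"))["side"]; C,p,y=pickle.load(open("c5.pkl","rb"))
o1=np.array([214.5,223.5,160.5,212.5,221.5,129.5]); o2=np.array([188.5,195.5,183,184.5,193.5,155.5]); on=np.array([206,215.5,168.7,202.5,211.5,148.5])
e1=ext(c1,solid((.5658,.2011,.1979),41.87,0,0,0)[0]); e2=ext(c2,solid((.5044,.2715,.0918),41.9,0,0,0)[0])
print("res",(o1-e1).round(1),(o2-e2).round(1))
for b in([0,0],[.2,.8],[.2,1.5]):
    for m in("dx","sl"): print(b,m,fit(C["side"],p,y,on,np.array(b),m))
c4=pickle.load(open("c4.pkl","rb"))["side"]; o4=np.array([291.5,302.5,174.7,288.5,296.5,142])
for b in([0,0],[.2,.8]):
    for m in("dx","sl","both"): print("c4",b,m,fit(c4,(.6218,-.0515,.253),-1.7,o4,np.array(b),m))
E
```

```text
res [ 1.   0.2  0.7 -0.9 -0.2  1.3] [ 1.4 -1.  -0.2 -1.3 -0.2  1. ]
[0, 0] dx (np.float64(28.151275380864355), array([9.83058532, 0.        ]), array([0.5, 0.1, 0.2, 1.2, 0. , 0.5]))
[0, 0] sl (np.float64(28.59360303292952), array([12.11625663,  0.        ]), array([-0.6, -0.9,  0.3, -0. , -1.1,  0.5]))
[0.2, 0.8] dx (np.float64(28.425816213433855), array([12.80821168,  0.        ]), array([0.9, 0.5, 0.4, 1.6, 0.4, 0.8]))
[0.2, 0.8] sl (np.float64(28.458329659388973), array([17.81039557,  0.        ]), array([-0.7, -0.9,  0.4, -0.1, -1.1,  0.4]))
[0.2, 1.5] dx (np.float64(28.57324049689868), array([16.0467777,  0.       ]), array([1.1, 0.6, 0.5, 1.8, 0.6, 1. ]))
[0.2, 1.5] sl (np.float64(28.186999483401568), array([22.03389324,  0.        ]), array([-0.9, -1.1,  0.7, -0.3, -1.3,  0.4]))
c4 [0, 0] dx (np.float64(18.65482547368241), array([2.3639035, 0.       ]), array([-0.5,  0.2, -0.1, -0.7,  1.3,  0.7]))
c4 [0, 0] sl (np.float64(19.36666080708586), array([1.42714833, 0.        ]), array([-1. , -0.3, -0.3, -1.6,  0.5,  0.7]))
c4 [0, 0] both (np.float64(18.58262305546042), array([2.32219553, 1.33932218]), array([-0.6,  0.1, -0.4, -0.8,  1.2,  0.4]))
c4 [0.2, 0.8] dx (np.float64(18.875699174523092), array([2.30607448, 0.        ]), array([-0.2,  0.4,  0.7, -0.6,  1.5,  1.6]))
c4 [0.2, 0.8] sl (np.float64(19.177731616188684), array([4.67561287, 0.        ]), array([-1. , -0.3, -0.2, -1.6,  0.6,  0.6]))
c4 [0.2, 0.8] both (np.float64(18.627097967329195), array([2.16942742, 4.55177443]), array([-0.6,  0.2, -0.3, -0.8,  1.2,  0.3]))
```

Emit:
apply_moves(
  deltas=[
    [0,0,0.012,0],
    [-0.015,0,0,0],
    [-0.015,0,0,0],
    [-0.015,0,0,0],
    [-0.015,0,0,0],
    [-0.015,0,0,0],
    [-0.015,0,0,0],
    [-0.015,0,0,0],
    [-0.015,0,0,0],
    [0,0,0,0],
  ],
)

```text
clock: 23.58
ee_pos: [0.5374, 0.2376, 0.0828]
ee_rot: [-180.0, -0.0, 41.8]
ft_force: [2.7, 2.2, 0.3]
width: 0.217
finger_force: 62.2
```

```bash
python3 now.py
```

```text
[0.5377 0.238  0.0827] [3.  2.  0.1] lat 0.001920432122735047
min() iterable argument is empty
```

Emit:
apply_moves(
  deltas=[
    [-0.01,0,0,0],
    [-0.01,0,0,0],
    [0,0,0,0],
    [0.02,0,0,0],
    [0.03,0,0,0],
    [0.03,0,0,0],
    [0.03,0,0,0],
    [0.03,0,0,0],
    [0,0,0,0],
    [0,0,0,0],
  ],
)

```text
clock: 24.47
ee_pos: [0.5731, 0.2702, 0.0814]
ee_rot: [-180.0, 0.1, 41.9]
ft_force: [0.3, -1.1, -3.5]
width: 0.222
finger_force: 61.1
```

```bash
python3 now.py; python3 - <<'E'
from fit2 import *
from bench import robot
c=pickle.load(open("cn.pkl","rb")); p=robot.get_state()["ee_pos"]; m=mask(c,p); ys,xs=np.nonzero(m); print(c.proj(p)[0].round(1)," ".join(f"{r}:{xs[ys==r].min()}-{xs[ys==r].max()}" for r in np.unique(ys)))
E
```

```text
[0.5728 0.2697 0.0816] [ 0.6  0.1 -1.4] lat 0.049191659916414526
min() iterable argument is empty
[208.4 164.5] 151:204-210 152:203-211 153:203-211 154:203-211 155:203-211 156:204-211 157:205-210 158:206-210 159:208-210 160:207-210 161:207-210 162:207-210 163:207-215 164:208-215 165:209-210
```

Emit:
apply_moves(
  deltas=[
    [0,0,-0.03,0.3],
    [0,0,-0.05,0.7],
    [0,0,-0.07,0.9],
    [0,0,-0.07,0.9],
    [0,0,-0.06,0.9],
    [0,0,-0.02,0.9],
    [0,0,0,0.9],
    [0,0,0,0.8],
    [0,0,0,0],
    [0,0,0,0],
  ],
)

```text
clock: 25.35
ee_pos: [0.5729, 0.2698, 0.2019]
ee_rot: [180.0, 0.1, -1.3]
ft_force: [-1.5, 0.2, -2.0]
width: 0.214
finger_force: 61.1
```

```bash
cat > show.py <<'E'
from fit2 import *
from bench import robot,optics
C=shoot(optics); st=robot.get_state(); p=st["ee_pos"]; pickle.dump((C,p,st["ee_rot"][2]),open("c6.pkl","wb")); print(p.round(4),st["ee_rot"].round(2),st["clock"])
for n,c in C.items():
    m=mask(c,p); ys,xs=np.nonzero(m); print(n,c.proj(p)[0].round(1)," ".join(f"{r}:{xs[ys==r].min()}-{xs[ys==r].max()}" for r in np.unique(ys)))
E
python3 show.py
```

```text
[0.5732 0.27   0.202 ] [ 1.7998e+02  5.0000e-02 -1.3100e+00] 25.45
side [206.6 133.5] 118:202-204 119:201-205 120:200-205 121:200-209 122:201-205 123:201-206 124:202-205 125:202-205 126:211-213 127:211-214 128:212-214 129:212-215 130:212-216 131:212-220 132:212-221 133:213-222 134:214-222 135:214-222 136:215-222 137:215-222 138:216-221 139:217-220
top [168.9 166.5] 149:170-172 150:169-173 151:168-174 152:169-175 153:169-175 154:169-175 155:170-175 156:171-175 157:173-174 167:166-166
```

```bash
cat > fit3.py <<'E'
from fit2 import *
def fit3(C,p,y,so,to,bs=(.2,.6),bt=(0,0),sb=.5):
    # so: foot left,right,bottom, head left,top ; to: foot left,right,top-row (nan to skip)
    def f(q):
        P,F,a=solid(p,y,q[0],q[1]/100,q[2]/100); e=ext(C["side"],P,np.array(bs)+q[3:5]); g=C["top"].proj(P[0])+bt+q[5:7]
        r=np.r_[np.array([e[0],e[1],e[2],e[3],e[5]])-so,np.array([g[:,0].min(),g[:,0].max(),g[:,1].min()])-to]
        return np.r_[np.nan_to_num(r)/.6,q[3:7]/sb,q[2]/.8,q[1]/.8]
    s=least_squares(f,[.5]+[0]*6,diff_step=1e-3); P,F,a=solid(p,y,s.x[0],s.x[1]/100,s.x[2]/100)
    print("theta",np.degrees(s.x[0]).round(1),"dx,sl mm",(s.x[1:3]*10).round(1),"bias",s.x[3:].round(1),"res",s.fun.round(1),"foot",F.round(4)); return F,a
E
python3 - <<'E'
from fit3 import *
C,p,y=pickle.load(open("c6.pkl","rb"))
fit3(C,p,y,np.array([212.7,222.5,139.6,199.5,117.5]),np.array([168,175.5,148.5]))
fit3(C,p,y,np.array([212.7,222.5,139.6,199.5,117.5]),np.array([np.nan]*3))
E
```

```text
theta 38.4 dx,sl mm [12.6  6.7] bias [-0.3 -0.3  0.4 -0.3] res [ 0.3  0.9  0.6 -0.4  0.2 -2.8  1.7  0.7 -0.7 -0.7  0.9 -0.6  0.8  1.6] foot [0.6214 0.2689 0.1761]
theta 38.0 dx,sl mm [11.5  7.9] bias [ 0.  -0.3  0.   0. ] res [-0.   0.6  0.8 -0.6 -0.   0.   0.   0.   0.1 -0.6  0.   0.   1.   1.4] foot [0.6192 0.2689 0.1769]
```

```bash
python3 plan.py "0.6225 -0.0623 0.2461 -0.4 13"
```

```text
now 25.45 [0.5732 0.27   0.202 ] [ 1.7998e+02  5.0000e-02 -1.3100e+00] [-57.  39.  49.  92. -32.  64. -91.] F [ 0.7  0.5 -2.4] w 0.223 ff 61.1
[[0.0109, 0.0637, -0.0085, -0.0102], [0.0109, 0.0637, -0.0085, -0.0102], [0.0108, 0.0637, -0.0085, -0.0102], [0.0107, 0.0637, -0.0085, -0.0102], [0.0106, 0.0637, -0.0085, -0.0102], [0.0106, 0.0637, -0.0085, -0.0102], [0.0105, 0.0637, -0.0085, -0.0102], [0.0104, 0.0638, -0.0085, -0.0102], [0.0103, 0.0638, -0.0085, -0.0102], [0.0102, 0.0638, -0.0085, -0.0102]]
[[0.0102, 0.0638, -0.0085, -0.0102], [0.0101, 0.0638, -0.0085, -0.0102], [0.01, 0.0638, -0.0085, -0.0102]]
```

Emit:
apply_moves(
  deltas=[
    [0.006,0.03,-0.01,-0.01],
    [0.011,0.055,-0.01,-0.01],
    [0.011,0.064,-0.01,-0.01],
    [0.011,0.064,-0.01,-0.01],
    [0.011,0.064,-0.01,-0.01],
    [0.011,0.064,-0.01,-0.01],
    [0.011,0.064,-0.01,-0.01],
    [0.01,0.064,-0.01,-0.01],
    [0.01,0.064,-0.01,-0.01],
    [0.01,0.064,-0.01,-0.01],
  ],
)

```text
clock: 26.28
ee_pos: [0.6094, 0.028, 0.243]
ee_rot: [180.0, -0.0, -0.7]
ft_force: [0.4, 0.3, -2.3]
width: 0.218
finger_force: 61.1
```

Emit:
apply_moves(
  deltas=[
    [0.01,0.064,-0.01,-0.01],
    [0.01,0.064,0,-0.01],
    [0.01,0.055,0,-0.01],
    [0.005,0.035,0,0],
    [0.003,0.015,0,0],
    [0,0,0,0],
    [0,0,0,0],
    [0,0,0,0],
  ],
)

```text
clock: 26.95
ee_pos: [0.6237, -0.0613, 0.2461]
ee_rot: [-179.9, 0.0, -0.5]
ft_force: [-0.2, 0.3, -3.6]
width: 0.214
finger_force: 61.1
```

```bash
python3 show.py; python3 plan.py "0.6225 -0.0623 0.2461 -0.4 3"
```

```text
[ 0.6238 -0.0611  0.2461] [-1.7997e+02  2.0000e-02 -4.4000e-01] 27.05
side [295.7 164.4] 145:295-295 146:293-297 147:292-298 148:292-298 149:291-299 150:291-299 151:292-299 152:293-299 153:293-299 154:293-299 155:293-298 156:295-297 159:305-305 160:304-308 161:304-310 162:304-310 163:304-311 164:304-311 165:303-311 166:302-311 167:302-311 168:303-310 169:303-310 170:304-308
top [273.9 147.4] 
now 27.05 [ 0.6238 -0.0611  0.2461] [-1.7997e+02  2.0000e-02 -4.4000e-01] [-26.  35.  48.  90. -28.  67. -63.] F [-0.2 -0.8 -1.7] w 0.222 ff 61.1
[[-0.0011, 0.001, 0.0, -0.0021], [-0.0011, 0.001, 0.0, -0.0021], [-0.0011, 0.001, 0.0, -0.0021]]
```

```bash
python3 fit.py | tail -1; python3 - <<'E'
from fit3 import *
C,p,y=pickle.load(open("c6.pkl","rb")); so=np.array([302,311.6,170.4,290.7,145.2])
for bs in((.2,.6),(0,0)): F,a=fit3(C,p,y,so,np.array([np.nan]*3),bs=bs)
f=np.load("focus.npy"); d=np.array([np.cos(f[4])*np.cos(f[3]),np.cos(f[4])*np.sin(f[3]),np.sin(f[4])])
print("focus",f[:3].round(4),"err mm",((F-f[:3])*1000).round(1),"angle",np.degrees(np.arccos(a@d)).round(1))
s=C["side"]; im=s.im.copy(); cr=cv2.resize(im[120:220,250:350],(600,600),interpolation=2)
for P,col in((f[:3],(255,0,0)),(f[:3]-.11*d,(0,255,0)),(F,(255,0,255)),(F+.096*a,(255,0,255))):
    q=(s.proj(P)[0]-[250,120]+.5)*6; cv2.circle(cr,tuple(q.astype(int).tolist()),4,col,1)
cv2.imwrite("pics/z1.png",cr[:,:,::-1])
E
```

```text
focus [ 0.66992868 -0.06255034  0.22060323] lens [ 0.73537067 -0.06297837  0.13218851]
theta 37.8 dx,sl mm [15.2  8.6] bias [ 0.1 -0.3  0.   0. ] res [-2.4  1.8 -0.   0.4  0.7  0.   0.   0.   0.2 -0.5  0.   0.   1.1  1.9] foot [ 0.6729 -0.0615  0.2214]
theta 37.8 dx,sl mm [14.5  6. ] bias [ 0.1 -0.2  0.   0. ] res [-2.5  1.8 -0.2  0.4  0.7  0.   0.   0.   0.2 -0.4  0.   0.   0.8  1.8] foot [ 0.6739 -0.0615  0.2193]
focus [ 0.6699 -0.0626  0.2206] err mm [ 4.   1.1 -1.3] angle 1.3
```

View pics/z1.png

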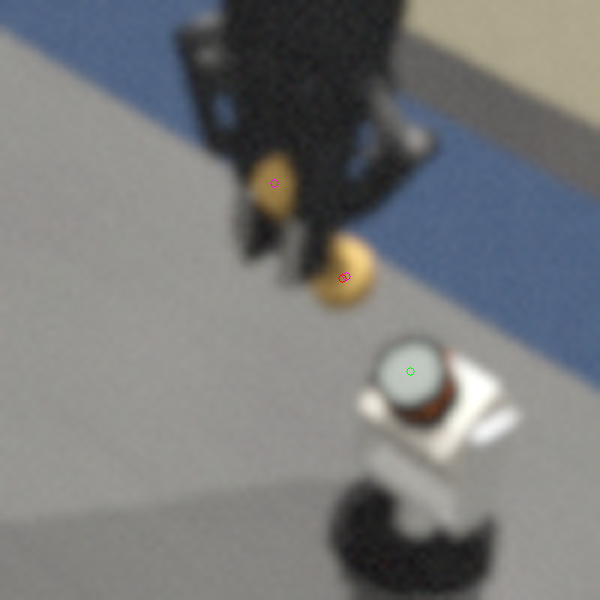

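The plunger leans with its head at (275,183) and foot at (343,275), over the lens at (410,371). The fit puts the foot about 4 mm from the focus point and the axis 1.3° off the lens line. I trim it by 3 mm and let it settle.

Emit:
apply_moves(
  deltas=[
    [-0.004,0.001,0,0],
    [-0.003,0.001,0,0],
    [0,0,0,0],
    [0,0,0,0],
    [0,0,0,0],
    [0,0,0,0],
    [0,0,0,0],
    [0,0,0,0],
    [0,0,0,0],
    [0,0,0,0],
  ],
)

```text
clock: 27.88
ee_pos: [0.621, -0.0634, 0.2463]
ee_rot: [180.0, -0.0, -0.6]
ft_force: [0.1, 0.4, -1.7]
width: 0.217
finger_force: 61.1
```

```bash
python3 show.py | head -2; python3 -c "
from bench import robot; print(robot.sign_off())"
```

```text
[ 0.621  -0.0634  0.2463] [180.     0.    -0.57] 27.9833
side [295.6 165.2] 146:295-297 147:293-298 148:292-298 149:292-298 150:291-299 151:292-299 152:292-299 153:292-299 154:292-298 155:293-298 156:293-297 157:295-296 160:304-306 161:304-309 162:304-310 163:304-310 164:304-311 165:303-311 166:302-311 167:301-311 168:302-311 169:303-310 170:304-309 171:305-308
the job is handed in; nothing more can be done
None
```

I lapped the brass plunger from the red stripe to the blue and handed the job in at about 28 s, with it held still at the lens, the foot an estimated 2–4 mm from the focus point and the axis about 1–2° off the lens line; the judge's verdict was not shown.

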